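# Serve the guest's sweet bun with the tongs

### The job

Take the clear cover off the small sweet bun and hang it by its steel loop on the long birch peg of the pegboard, and let go of it. Then pick up the wooden tongs, close their jaws on the bun and lift it well clear of the cake stand (about 10 cm); finish while still holding the tongs with the bun up in the air. Do not touch the bun with the gripper itself, and leave the other things on the dresser where they are.

Things in the scene. Friction and masses are not known exactly. Their poses are not given: they have to be found in the camera images.
- stand: small round marble cake stand, fixed: plate 116 mm across and 10 mm thick, its top 35 mm above the dresser, on a 28 mm stem and a 72 mm foot. Origin at the centre of its underside, z up.
- stand_top (a point): centre of the cake stand's top face.
- bun_center (a point): centre (half-way up) of the loose, firm, round sweet bun under the cover: 44 mm across, 32 mm high, upright sides from 10 to 20 mm above its underside; about 40 g. It sits on the cake stand.
- bun: the same bun; origin at the centre of its underside, z up.
- cover: clear plastic cover over the bun, about 110 g, open below: a cylinder 84 mm across and 50 mm high (walls and top 4 mm), with an upright rigid rectangular loop of round 8 mm steel bar on top. Loose. Origin at the centre of its lower rim, z up. The loop lies in the y-z plane of this frame: 48 mm wide outside and 32 mm inside along y, its opening 38 mm high; one looks through it along x. Overall height 96 mm.
- cover_loop (a point): on the cover's axis, inside the loop's opening, 75 mm above the rim and 25 mm above the cover's top: the height at which the loop can be gripped across its width (48 mm, along the cover's y).
- cover_bar (a point): middle of the loop's top bar (on the bar's centre line), 92 mm above the rim.
- pegboard: upright birch pegboard, fixed: 300 mm wide, 190 mm high, 18 mm thick, with a foot behind it. Origin at the bottom centre of its front face; the front looks along its own -x, y runs along its width, z up. Four birch pegs in one row 155 mm up, 70 mm apart.
- peg_long: the one long birch peg, fixed to the pegboard's front; its place in the row changes. Origin on the board's face, on the peg's centre line, 155 mm above the dresser. It is 12 mm thick, sticks out 85 mm along its own -x (same axes as the board), rising 7 mm towards the tip, and ends in a 17 mm ball. The other three pegs stick out only 30 mm.
- peg_seat (a point): point on the long peg's centre line 55 mm out from the board: hung here the cover just clears the board.
- peg_tip (a point): centre of the ball at the long peg's tip.
- tongs: wooden tongs, loose, lying on their side on the dresser so that both arms stand on edge and open in the horizontal plane; about 90 g. Length 184 mm from the steel hinge to the jaw ends. Origin on the hinge axis at the underside, x towards the jaws (midway between the arms while open), y to the left, z up. The frame is fixed to the left arm, so it turns with that arm when the tongs close. Arms 22 mm high (jaws 18 mm), 6 mm thick.
- tongs_grip (a point): midway between the open arms, 85 mm from the hinge, 11 mm above the tongs' underside: the place to grip them across both arms, near their centre of mass. Both arms have flats from 60 to 110 mm from the hinge; there the tongs are 56 mm wide outside when open and about 36 mm when the jaws are on the bun.
- tongs_jaw_left (a point): middle of the left jaw's inner face, 167 mm from the hinge, half-way up. The jaws are 34 mm long, shallow V hollows; open they stand about 80 mm apart.
- tongs_jaw_right (a point): middle of the right jaw's inner face, likewise.
- tongs_arm (a joint): angle of the tongs' hinge: 0 fully open (sprung open), grows as the arms are squeezed together, about 0.22 on the bun, 0.42 at the stop. The spring needs about 7 N on the flats to start closing and 9 N on the bun. Squeezing the flats 5 mm together turns it 0.06 and brings the jaws 10 mm together.
- lotion: bystander: frosted lotion pump bottle, 62 mm across, 165 mm high, loose. Origin under its centre.
- bowl: bystander: matte black ceramic bowl, 110 mm across, 45 mm high, loose. Origin under its centre.
- earring_stand: bystander: silicone earring stand, a 72 mm disc with a T-shaped post 100 mm high and 90 mm wide along its y, loose. Origin under its centre.
- clock: bystander: small wooden clock 35 x 75 x 70 mm, loose. Origin under its centre.
- trinket_box: bystander: dark wooden box 92 x 72 x 41 mm, loose. Origin under its centre.
- lamp: bystander: aluminium lamp with a rocker switch on its foot, fixed, 110 mm across, 270 mm high. Origin under its centre.
Things that resemble listed ones, but are neither listed nor needed, are in the scene too. There is more than one size of the tongs; the job needs the smaller.

How it is judged:
On the way, in this order (a step that is already met when the one before it is completed fails the run):
1. the cover hangs by its loop on the long peg, let go and quiet (contact force between peg_long and cover above 0.3 N and x of cover_bar in the frame of peg_long between -0.087 and -0.008 m and y of cover_bar in the frame of peg_long between -0.02 and 0.02 m and z of cover_bar in the frame of peg_long above 0.003 m and contact force between each of the fingers, the arm and cover below 0.1 N and linear speed of cover below 0.08 m/s), for 0.3 s.
2. the tongs hold the bun lifted clear of the cake stand (z of bun_center in the frame of stand_top above 0.066 m and contact force between tongs and bun above 0.5 N and contact force between the fingers and tongs above 1 N and distance between bun_center and tongs_jaw_left below 0.034 m and distance between bun_center and tongs_jaw_right below 0.034 m and contact force between bun and the fingers below 0.1 N and contact force between bun and the arm below 0.1 N and contact force between each of bun, tongs and cover below 0.1 N and contact force between each of bun, tongs and peg_long below 0.1 N and contact force between tongs and stand below 0.1 N and contact force between tongs and pegboard below 0.1 N and linear speed of bun below 0.05 m/s), for 0.2 s.
At the end, for the whole second after the job is handed in: Cover still hangs on the long peg by its loop (bar above the peg, within 20 mm sideways), untouched and quiet; the gripper holds the tongs, whose jaws hold the bun (each within 34 mm of its centre), touched by nothing else, still, its centre 66 mm or more above the stand top (50 mm lift) (all of step 1 and all of step 2); the arm keeps its last pose, push and grip.
It fails at once if the gripper or arm touches the bun (contact force between any of the fingers, the arm and bun above 0.5 N).
It fails at once if a bystander (bottle, bowl, earring stand, clock, box) is shifted by more than 30 mm (distance of any of lotion, bowl, earring_stand, clock, trinket_box from where it was at the start of the episode above 0.03 m).
It also fails if it takes over 54 s, if anything falls off the work surface, if the arm or the gripper's body presses on something with over 40 N, if the wrist force passes 120 N, or if a joint passes its speed limit or range.

### The arm

A 6-joint arm with a two-finger parallel gripper is mounted at the origin on the work surface. World frame = base frame: x ahead of the robot, y to its left, z up, the work surface at z = 0. Lengths are in m, angles in rad, forces in N, time in s.
With the tool pointing down it reaches from about 0.35 to 0.975 m from the base axis. Payload 4.9 kg.
Tool frame: the origin (TCP) lies midway between the tips of the shut fingers; the grasp point (between the pads) lies 19 mm behind it (manip.grip_point_offset is the distance from the TCP to the grasp point, in m); z points along the fingers, y is the direction in which the jaws open and shut (so a half turn about z gives the same grasp; the last joint's range is limited). The gripper opens to 85 mm and grips with 20 to 120 N. Pads are 22 mm wide; open, the fingers measure 114 mm over their backs; the gripper's body (76 mm by 85 mm) begins 54 mm behind the grasp point. The pads swing forward as they close: fully open they stand 13 mm farther back than shut.
Start: joints at [-1.447, 0.053, 1.613, -0, 1.476, -0.119], TCP at [0.15, -0.607, 0.231] pointing down, gripper open.
Joint ranges: [-3.01, 3.01], [-1.01, 2.22], [0.06, 2.58], [-1.02, 4.17], [0.09, 2.62], [-3.14, 3.14]. Speed limits (rad/s): [2.57, 2.57, 3.14, 3.14, 3.14, 3.14].

### API

Orientations are given as a unit quaternion [w, x, y, z].
In Python, from plant import manip gives the robot as it stands. The module is installed in compiled form; this text tells all that it offers.
- The arm moves only by the tool send_rows, never from a script. Its argument "steps" is a list of rows, each a list of 6 numbers: the shift along the tool's x, y, z in m, then the turn, a rotation vector about the tool's x, y, z in degrees. In form: [[dx, dy, dz, wx, wy, wz], ...]. A call has 1 to 8 rows; each row shifts and turns the commanded pose from where the row before left it, along the tool's axes as they then stand; what a row does not reach is not made up. A row lasts 1/8 s, in which the tool goes at most 62.5 mm and 10.7 degrees, less where a joint would pass 70% of its speed; a pose out of reach is approached as far as the arm can. A call is refused whole if a number of a shift passes 0.0625 or a number of a turn 10.7, either way. A call with a gripper value outside its range is refused whole. "grip" is the opening, from 0 (shut) to 1 (fully open), set as the call begins (left out, the last holds). The fingers move at their own pace and stop on an object; the grip force is fixed at half the most. Time passes only in rows, so rows that do not move let the fingers close. It gives the time, the measured TCP pose, the force and the opening at its end, in the units of the state.
- manip.state(): the state, without advancing time (a new reading comes with each control period).
- manip.grab_frame(name): name is "side" or "top"; returns the picture (480x640x3 uint8, blue, green, red); there is no depth.
- manip.get_calibration(name): a dict with "K" (3x3 intrinsics, pixels), "R" (3x3) and "t" (3): a world point X has camera coordinates R X + t. Camera axes: x right, y down, z forward; pixel columns grow to the right and rows downward; lengths in m; the calibration is good to about 2 mm. A picture is of the moment at which its call begins. get_calibration takes no time and is no camera call.
- manip.job_done(): hands the job in, once; it reports no verdict.
The state is a dict: "time": time; "joint_pos": joint angles; "joint_vel": joint speeds; "joint_efforts": joint torques, N m; "tool_pos": TCP position; "tool_rot": TCP orientation; "contact_force": force on the tool from outside, world axes, zero at the start; "ft_torque": the same for the moment, N m; "gripper_width": opening from 0.0 (shut) to 1.0 (fully open).
Only numpy, scipy, OpenCV 4.12 (cv2) and the standard library are available. Lean on these libraries where they do the work, as an engineer would, in place of code of your own. Each camera call takes 0.05 s, during which the arm holds its last target.

## Working session

There is one attempt and no reset: what is moved stays moved. The work goes in short steps, Python scripts to look and compute and a tool call to move; the robot and the scene stay as the last step left them, time stands still between calls to the robot, and variables do not carry over. Pictures are saved under pics/ and viewed, and the job is handed in when it is done.

Besides the shell and the picture viewer there is one more tool, called after ">>>" as name([rows], argument=value, ...), one row to a line, values as JSON. send_rows: Moves the arm, as the interface text tells. Its arguments: {"type":"object","properties":{"steps":{"type":"array"},"grip":{"type":"number"}},"required":["steps"]}

```bash
mkdir -p pics; python3 - <<'E'
from plant import manip
import cv2
for n in("side","top"):
    cv2.imwrite(f"pics/{n}0.png",manip.grab_frame(n)); print(n,manip.get_calibration(n))
print(manip.state(), manip.grip_point_offset)
E
```

```text
side {'K': array([[586.56762351,   0.        , 318.63584395],
       [  0.        , 586.56762351, 245.86862964],
       [  0.        ,   0.        ,   1.        ]]), 'R': array([[-0.93803248, -0.34633921, -0.01200893],
       [-0.21989191,  0.62162827, -0.75181503],
       [ 0.26784811, -0.70258625, -0.6592647 ]]), 't': array([0.47627116, 0.26322466, 1.13587289])}
top {'K': array([[536.71281402,   0.        , 324.48247272],
       [  0.        , 536.71281402, 244.74879681],
       [  0.        ,   0.        ,   1.        ]]), 'R': array([[-8.68944423e-04, -9.99820258e-01,  1.89392714e-02],
       [-9.81998045e-01, -2.72427529e-03, -1.88871434e-01],
       [ 1.88889082e-01, -1.87624462e-02, -9.81819171e-01]]), 't': array([-0.07989937,  0.55620626,  1.30389851])}
{'time': 0.1, 'joint_pos': array([-1.44698278e+00,  5.33180738e-02,  1.61417594e+00, -4.60896003e-06,
        1.47599353e+00, -1.18983533e-01]), 'joint_vel': array([ 4.46916774e-05,  3.19743980e-05, -2.54569810e-03, -9.85222372e-04,
       -6.76045432e-04, -1.48666539e-04]), 'joint_efforts': array([ 1.37219122e-04, -3.94906676e+01, -3.71362710e+01, -1.06962116e-04,
        3.93992013e-03, -6.25067955e-06]), 'tool_pos': array([ 0.15019984, -0.60609612,  0.23015757]), 'tool_rot': array([-9.47436300e-04,  9.92639770e-01,  1.21100739e-01, -4.58200252e-06]), 'contact_force': array([ 0.23582542,  0.01358503, -0.29994488]), 'ft_torque': array([ 0.04964891, -0.02297321, -0.02081094]), 'gripper_width': 1.0034571991654877} 0.0187
```

View pics/side0.png

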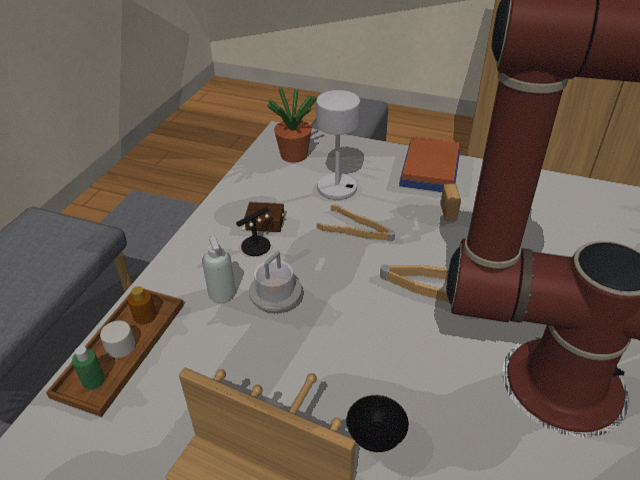

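View pics/top0.png

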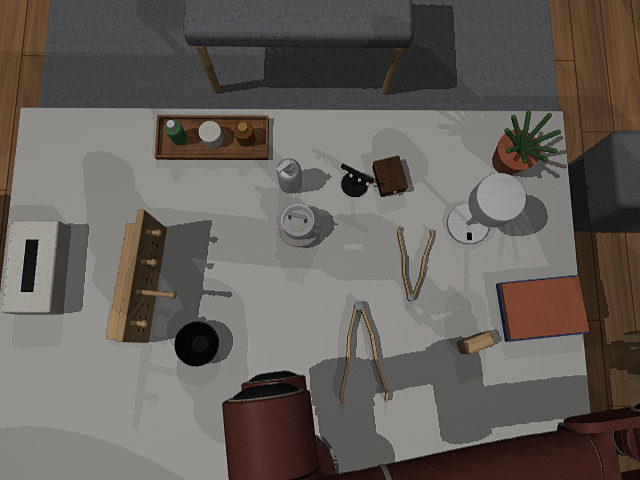

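```bash
cat > h.py <<'E'
import numpy as np, cv2
from plant import manip
C={n:manip.get_calibration(n) for n in("side","top")}
def at_z(n,u,v,z):
    c=C[n]; d=c["R"].T@np.linalg.inv(c["K"])@np.array([u,v,1.]); o=-c["R"].T@c["t"]
    return o+d*(z-o[2])/d[2]
def proj(n,X):
    c=C[n]; p=c["K"]@(c["R"]@np.asarray(X,float)+c["t"]); return p[:2]/p[2]
def tri(a,b):
    P=[C[n]["K"]@np.c_[C[n]["R"],C[n]["t"]] for n in("side","top")]
    X=cv2.triangulatePoints(P[0],P[1],np.array(a,float).reshape(2,1),np.array(b,float).reshape(2,1)).ravel()
    X=X[:3]/X[3]; return X,proj("side",X)-a,proj("top",X)-b
def crop(img,x,y,w,h,s,name):
    cv2.imwrite(name,cv2.resize(img[y:y+h,x:x+w],None,fx=s,fy=s,interpolation=cv2.INTER_CUBIC))
E
python3 - <<'E'
from h import *
t=cv2.imread("pics/top0.png");s=cv2.imread("pics/side0.png")
crop(t,330,210,130,200,3,"pics/t_tongs.png")
crop(t,260,150,160,110,5,"pics/t_cover.png")
crop(t,95,200,150,150,4,"pics/t_peg.png")
crop(s,200,220,130,100,6,"pics/s_cover.png")
crop(s,170,350,250,130,3,"pics/s_peg.png")
crop(s,300,190,160,120,5,"pics/s_tongs.png")
for a,b in (((410,297),(418,229)),((359,305),(366,399))): 
    A=at_z("top",*a,.02);B=at_z("top",*b,.02);print(A,B,np.linalg.norm(A-B))
E
```

```text
[ 0.42750291 -0.29833287  0.02      ] [ 0.60543149 -0.32486472  0.02      ] 0.17989585795163546
[ 0.40705792 -0.16764621  0.02      ] [ 0.17644449 -0.18189308  0.02      ] 0.23105308233759822
```

View pics/t_tongs.png

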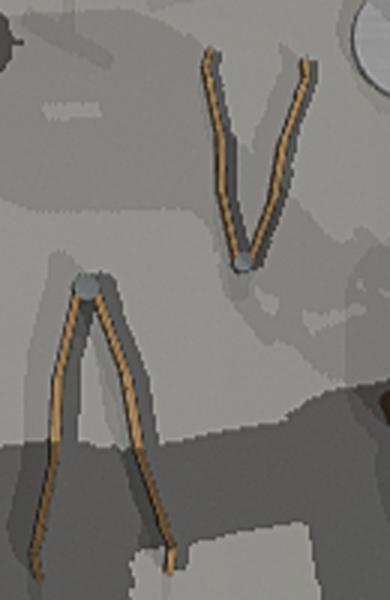

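View pics/t_cover.png

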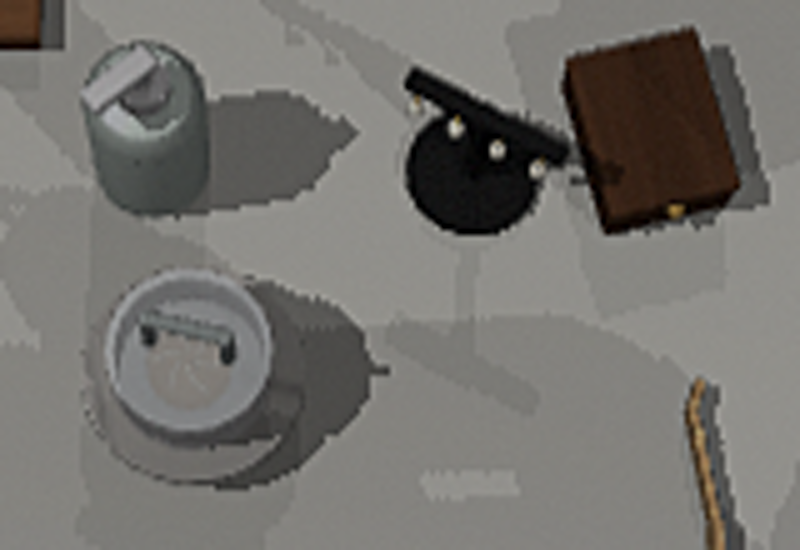

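View pics/t_peg.png

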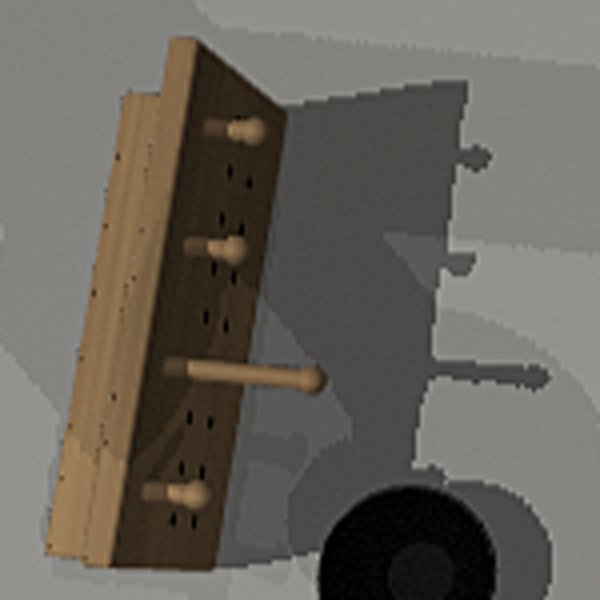

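View pics/s_cover.png

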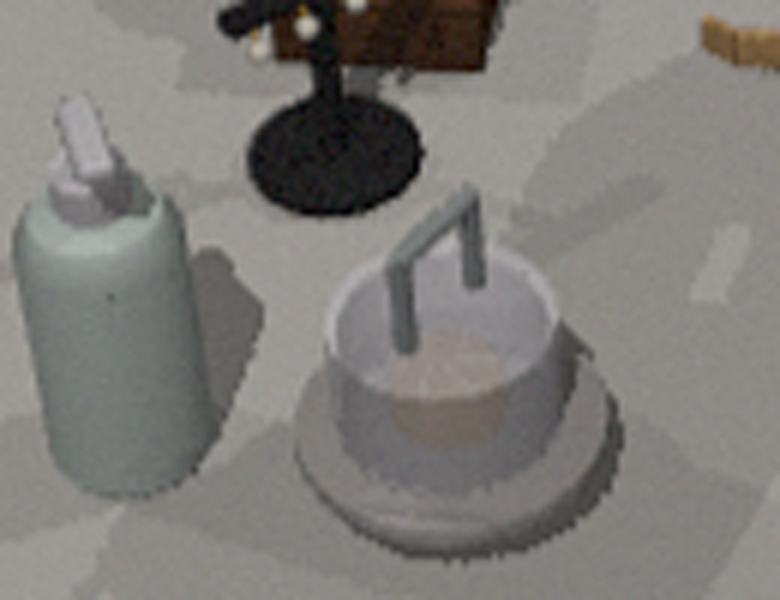

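View pics/s_peg.png

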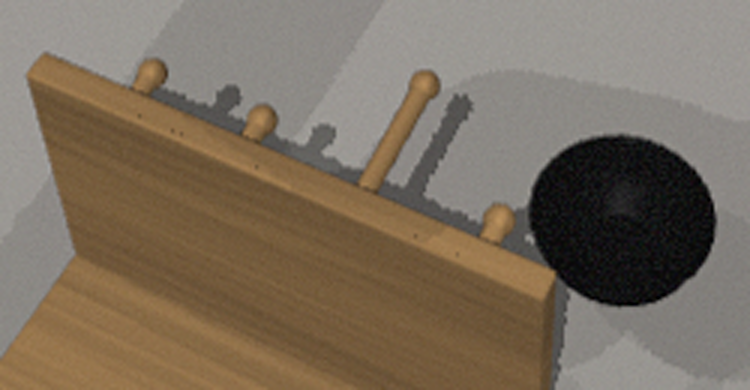

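View pics/s_tongs.png

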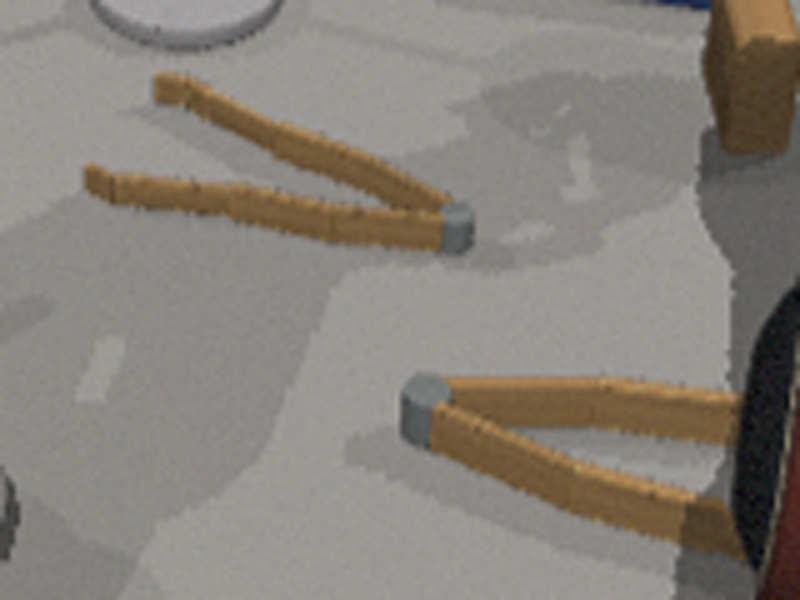

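```bash
python3 - <<'E'
from h import *
np.set_printoptions(precision=4,suppress=True)
T=lambda x,y,o,s:(x/s+o[0]-.5+.5/s, y/s+o[1]-.5+.5/s)
tp=lambda x,y:T(x,y,(95,200),4); sp=lambda x,y:T(x,y,(170,350),3)
tc=lambda x,y:T(x,y,(260,150),5); sc=lambda x,y:T(x,y,(200,220),6)
print("tip",*tri(sp(425,85),tp(313,379)))
B=[]
for a,b in (((152,74),(255,130)),((263,122),(235,250)),((499,220),(195,494))):
    r=tri(sp(*a),tp(*b));B.append(r[0]);print("short",*r)
print("bar",*tri(sc(436,225),tc(187,328)))
for a,b in (((400,260),(143,320)),((471,190),(231,338))): print("barend",*tri(sc(*a),tc(*b)))
# cover top ring: center at z .085 ; stand .035
print("ringtop c",at_z("top",*tc(189,352),.085))
print("stand/cover side ring", at_z("side",*sc(443,322),.085))
tt=lambda x,y:T(x,y,(330,210),3); st=lambda x,y:T(x,y,(300,190),5)
print("hinge",at_z("top",*tt(244,261),.022),at_z("side",*st(458,210),.022))
for p in ((211,50),(306,60),(308,68),(207,68),(283,165),(223,165)): print(p,at_z("top",*tt(*p),.02))
E
```

```text
tip [0.4197 0.2671 0.1625] [0.0084 0.0018] [-0.0014 -0.0072]
short [0.5644 0.3089 0.1595] [-0.1943 -0.0519] [0.0414 0.1649]
short [0.4939 0.3164 0.1591] [-0.1367 -0.0331] [0.0255 0.1143]
short [0.3553 0.3303 0.1605] [0.128  0.0243] [-0.0172 -0.1039]
bar [ 0.6137 -0.0118  0.1298] [-0.083 -0.021] [0.0203 0.0862]
barend [0.6177 0.0094 0.1305] [0.0046 0.0012] [-0.0011 -0.0047]
barend [ 0.6093 -0.033   0.1295] [0.0554 0.0138] [-0.0136 -0.0582]
ringtop c [ 0.6128 -0.0114  0.085 ]
stand/cover side ring [ 0.6131 -0.0098  0.085 ]
hinge [ 0.4282 -0.3006  0.022 ] [ 0.428  -0.3021  0.022 ]
(211, 50) [ 0.6124 -0.2778  0.02  ]
(306, 60) [ 0.6038 -0.3607  0.02  ]
(308, 68) [ 0.5966 -0.3622  0.02  ]
(207, 68) [ 0.5963 -0.2739  0.02  ]
(283, 165) [ 0.5111 -0.3372  0.02  ]
(223, 165) [ 0.511  -0.2854  0.02  ]
```

```bash
cat >> h.py <<'E'
from scipy.spatial.transform import Rotation as Ro
np.set_printoptions(precision=4,suppress=True)
def Rdown(yaw): # yaw of tool y axis, deg
    a=np.radians(yaw); y=np.array([np.cos(a),np.sin(a),0]); z=np.array([0,0,-1.]); return Ro.from_matrix(np.c_[np.cross(y,z),y,z])
def cur():
    s=manip.state(); q=s["tool_rot"]; return s["tool_pos"],Ro.from_quat([q[1],q[2],q[3],q[0]])
def plan(p,yaw,n,start=None):
    """n rows straight line; prints rounded rows"""
    P,R=start or cur(); T=Rdown(yaw); rv=(R.inv()*T).as_rotvec(); P0,R0=P.copy(),R; out=[]
    for i in range(1,n+1):
        tp=P0+(np.asarray(p)-P0)*i/n; tr=R0*Ro.from_rotvec(rv*i/n)
        d=np.round(R.inv().apply(tp-P),4); w=np.round(np.degrees((R.inv()*tr).as_rotvec()),1)
        out.append([*d.tolist(),*w.tolist()]); P=P+R.apply(d); R=R*Ro.from_rotvec(np.radians(w))
    for k in range(0,n,8): print("["+",".join(str([float(f"{v:g}") for v in r]).replace(" ","") for r in out[k:k+8])+"]")
    return P,R
def st():
    s=manip.state(); P,R=cur(); M=R.as_matrix()
    print("t%.2f"%s["time"],P,"yaw %.2f"%np.degrees(np.arctan2(M[1,1],M[0,1])),"zax",M[:,2],"F",s["contact_force"],"w %.3f"%s["gripper_width"],"q",np.array(s["joint_pos"]))
E
python3 - <<'E'
from h import *
print("lotion",at_z("top",289,181,.0),at_z("side",221,290,0.01),at_z("top",288,160,.16))
print("lamp",at_z("top",468,222,.01),at_z("top",500,196,.27))
print("bowl",at_z("top",197,344,.045))
plan([.6133,-.0115,.23],-101.2,16)
E
```

```text
lotion [0.741  0.0149 0.    ] [0.7383 0.0096 0.01  ] [0.7425 0.01   0.16  ]
lamp [ 0.6271 -0.4604  0.01  ] [ 0.6235 -0.4564  0.27  ]
bowl [0.3097 0.2328 0.045 ]
[[0.037,-0.0291,0.0001,-0.0,0.0,1.6],[0.0362,-0.0302,0.0,-0.0,0.0,1.5],[0.0354,-0.031,0.0001,-0.0,0.0,1.6],[0.0346,-0.0321,0.0001,-0.0,0.0,1.6],[0.0336,-0.033,0.0001,-0.0,0.0,1.5],[0.0327,-0.0338,0.0,-0.0,0.0,1.6],[0.0318,-0.0348,0.0001,-0.0,0.0,1.6],[0.0308,-0.0357,0.0001,-0.1,0.0,1.6]]
[[0.0298,-0.0364,-0.0,0.0,0.0,1.5],[0.0288,-0.0373,0.0,0.0,0.0,1.6],[0.0277,-0.0381,0.0,0.0,0.0,1.6],[0.0267,-0.0388,0.0,0.0,0.0,1.5],[0.0257,-0.0395,0.0,0.0,0.0,1.6],[0.0246,-0.0402,0.0,0.0,0.0,1.6],[0.0234,-0.0408,0.0001,0.0,0.0,1.5],[0.0224,-0.0415,-0.0,-0.0,0.0,1.6]]
```

>>> send_rows([
  [0.037, -0.029, 0, 0, 0, 1.6],
  [0.036, -0.03, 0, 0, 0, 1.6],
  [0.035, -0.031, 0, 0, 0, 1.6],
  [0.035, -0.032, 0, 0, 0, 1.6],
  [0.034, -0.033, 0, 0, 0, 1.6],
  [0.033, -0.034, 0, 0, 0, 1.6],
  [0.032, -0.035, 0, 0, 0, 1.6],
  [0.031, -0.036, 0, 0, 0, 1.6],
], grip=1)

```text
time: 1.1
tool_pos: [0.3839, -0.3079, 0.2309]
tool_rot: [-0.0, 1.0, 0.009, -0.0]
contact_force: [0.9, 0.0, -0.2]
gripper_width: 0.996
```

>>> send_rows([
  [0.03, -0.036, 0, 0, 0, 1.6],
  [0.029, -0.037, 0, 0, 0, 1.6],
  [0.028, -0.038, 0, 0, 0, 1.6],
  [0.027, -0.039, 0, 0, 0, 1.6],
  [0.026, -0.04, 0, 0, 0, 1.6],
  [0.024, -0.04, 0, 0, 0, 1.6],
  [0.023, -0.041, 0, 0, 0, 1.5],
  [0.022, -0.041, 0, 0, 0, 1],
])

```text
time: 2.1
tool_pos: [0.6171, -0.0125, 0.2306]
tool_rot: [0.0, 0.995, -0.096, -0.0]
contact_force: [0.3, -0.5, 0.1]
gripper_width: 0.998
```

>>> send_rows([
  [0, 0, 0, 0, 0, 0],
  [0, 0, 0, 0, 0, 0],
])

```text
time: 2.35
tool_pos: [0.6161, -0.014, 0.2306]
tool_rot: [0.0, 0.995, -0.096, -0.001]
contact_force: [0.8, -0.6, -0.2]
gripper_width: 0.997
```

```bash
python3 - <<'E'
from h import *
cv2.imwrite("pics/t1.png",manip.grab_frame("top"))
cv2.imwrite("pics/s1.png",manip.grab_frame("side"))
st(); plan([.6133,-.0115,.13],-101.2,4)
E
```

```text
t2.45 [ 0.616  -0.0147  0.231 ] yaw -101.05 zax [-0.0006 -0.0002 -1.    ] F [0.1566 0.0443 0.3165] w 0.999 q [-0.1445  0.0327  1.634  -0.0003  1.4755  1.6191]
[[-0.0008,-0.0007,0.0253,0.0,0.0,0.0],[-0.0008,-0.0007,0.0252,0.0,0.0,0.1],[-0.0008,-0.0006,0.0253,0.0,0.0,0.0],[-0.0008,-0.0007,0.0252,0.0,0.0,0.1]]
```

View pics/s1.png

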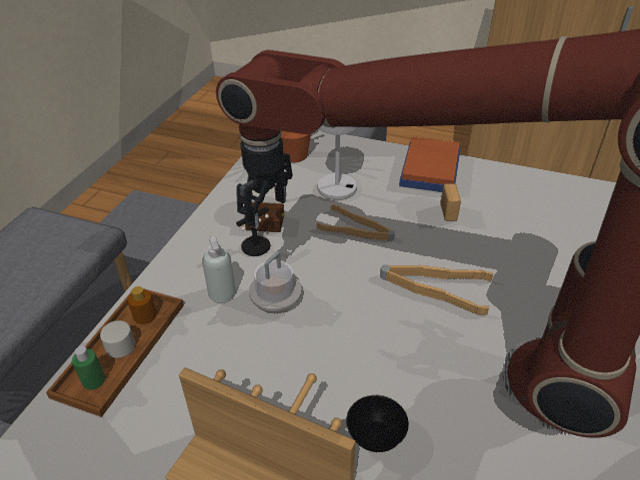

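>>> send_rows([
  [-0.0015, -0.0015, 0.035, 0, 0, 0.15],
  [-0.0015, -0.0015, 0.035, 0, 0, 0],
  [0, 0, 0.03, 0, 0, 0],
  [0, 0, 0.02, 0, 0, 0],
  [0, 0, 0.012, 0, 0, 0],
  [0, 0, 0.009, 0, 0, 0],
  [0, 0, 0, 0, 0, 0],
])

```text
time: 3.32
tool_pos: [0.6142, -0.0105, 0.0902]
tool_rot: [-0.0, 0.995, -0.097, -0.0]
contact_force: [-0.0, -0.3, -0.3]
gripper_width: 1.0
```

```bash
python3 - <<'E'
from h import *
t=manip.grab_frame("top");s=manip.grab_frame("side")
crop(s,200,200,130,120,5,"pics/s2.png");crop(t,250,150,120,110,5,"pics/t2.png")
st()
E
```

```text
t3.42 [ 0.6149 -0.0105  0.0913] yaw -101.14 zax [ 0.0015 -0.0002 -1.    ] F [0.1449 0.3263 0.1613] w 1.001 q [-0.138   0.1515  1.7503 -0.      1.2382  1.6271]
```

View pics/s2.png

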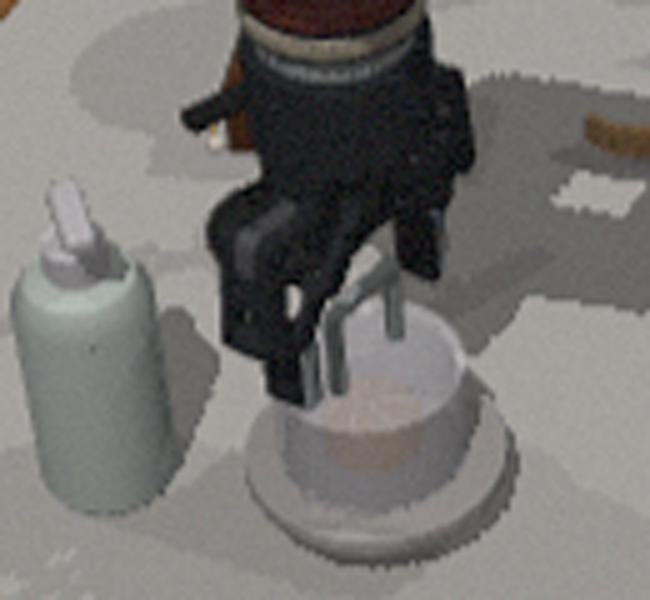

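View pics/t2.png

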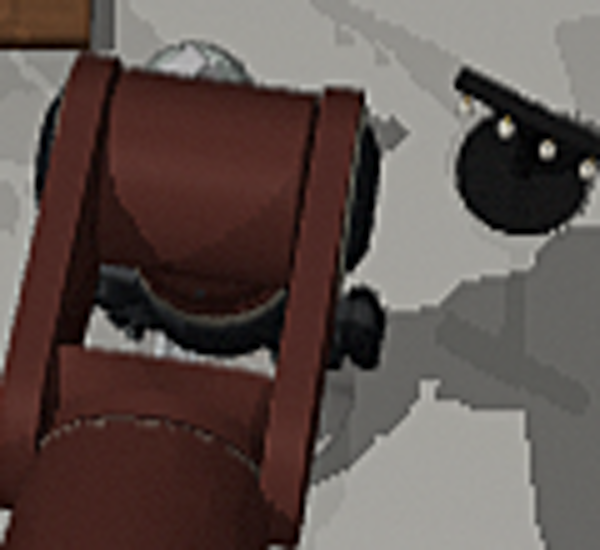

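>>> send_rows([
  [0, 0, 0, 0, 0, 0],
  [0, 0, 0, 0, 0, 0],
  [0, 0, 0, 0, 0, 0],
  [0, 0, 0, 0, 0, 0],
  [0, 0, 0, 0, 0, 0],
  [0, 0, 0, 0, 0, 0],
], grip=0.3)

```text
time: 4.18
tool_pos: [0.6149, -0.0105, 0.0912]
tool_rot: [0.0, 0.995, -0.097, 0.001]
contact_force: [0.6, 0.3, 6.2]
gripper_width: 0.542
```

>>> send_rows([
  [0, 0, -0.01, 0, 0, 0],
  [0, 0, -0.02, 0, 0, 0],
  [0, 0, -0.03, 0, 0, 0],
  [0, 0, -0.03, 0, 0, 0],
  [0, 0, -0.03, 0, 0, 0],
  [0, 0, -0.02, 0, 0, 0],
  [0, 0, 0, 0, 0, 0],
])

```text
time: 5.05
tool_pos: [0.6152, -0.0106, 0.2329]
tool_rot: [0.0, 0.995, -0.097, 0.002]
contact_force: [1.0, -0.6, -1.2]
gripper_width: 0.545
```

```bash
python3 - <<'E'
from h import *
t=manip.grab_frame("top");s=manip.grab_frame("side")
crop(s,180,120,150,180,3.3,"pics/s3.png");cv2.imwrite("pics/t3.png",t)
st()
E
```

```text
t5.15 [ 0.6137 -0.0104  0.2294] yaw -101.14 zax [-0.0014  0.0002 -1.    ] F [ 0.1344 -0.7486 -2.0015] w 0.541 q [-0.1381  0.0286  1.641   0.      1.4735  1.6271]
```

View pics/s3.png

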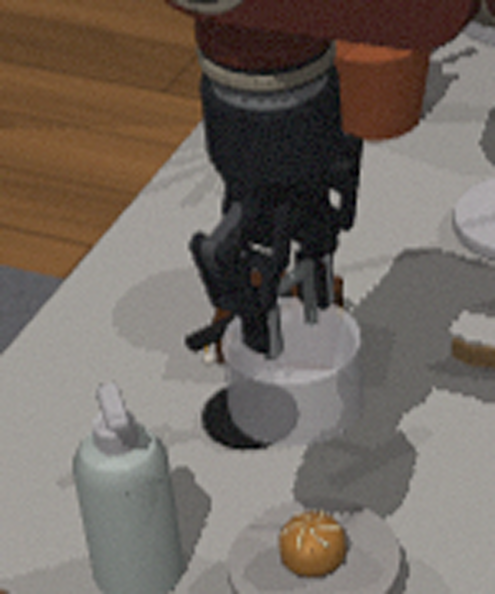

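```bash
python3 - <<'E'
from h import *
plan([.4131,.2024,.22],-5.8,16,start=(np.array([.6145,-.0105,.23]),Rdown(-101.14)))
E
```

```text
[[-0.0149,-0.0106,0.0006,0.0,0.0,-6.0],[-0.0137,-0.0122,0.0007,0.0,0.0,-5.9],[-0.0125,-0.0134,0.0006,0.0,0.0,-6.0],[-0.0109,-0.0147,0.0006,0.0,0.0,-5.9],[-0.0094,-0.0158,0.0006,0.0,0.0,-6.0],[-0.0076,-0.0166,0.0007,0.0,0.0,-6.0],[-0.0059,-0.0173,0.0006,0.0,0.0,-5.9],[-0.0041,-0.0179,0.0006,0.0,0.0,-6.0]]
[[-0.0022,-0.0182,0.0006,0.0,0.0,-5.9],[-0.0003,-0.0183,0.0007,0.0,0.0,-6.0],[0.0016,-0.0182,0.0006,0.0,0.0,-5.9],[0.0035,-0.018,0.0006,0.0,0.0,-6.0],[0.0054,-0.0175,0.0006,0.0,0.0,-6.0],[0.0071,-0.0169,0.0007,0.0,0.0,-5.9],[0.0088,-0.016,0.0006,0.0,0.0,-6.0],[0.0105,-0.0151,0.0006,0.0,0.0,-5.9]]
```

>>> send_rows([
  [-0.015, -0.0105, 0, 0, 0, -6],
  [-0.0137, -0.012, 0, 0, 0, -6],
  [-0.0125, -0.0135, 0, 0, 0, -6],
  [-0.011, -0.0147, 0, 0, 0, -6],
  [-0.0094, -0.0158, 0, 0, 0, -6],
  [-0.0076, -0.0166, 0, 0, 0, -6],
  [-0.006, -0.0173, 0, 0, 0, -6],
  [-0.004, -0.018, 0, 0, 0, -6],
])

```text
time: 6.15
tool_pos: [0.5114, 0.096, 0.228]
tool_rot: [-0.001, 0.948, 0.318, -0.002]
contact_force: [-0.9, 0.4, -0.7]
gripper_width: 0.541
```

>>> send_rows([
  [-0.002, -0.018, 0, 0, 0, -6],
  [0, -0.018, 0, 0, 0, -6],
  [0.0016, -0.018, 0, 0, 0, -6],
  [0.0035, -0.018, 0, 0, 0, -6],
  [0.0054, -0.0175, 0, 0, 0, -6],
  [0.007, -0.017, 0, 0, 0, -6],
  [0.009, -0.016, 0, 0, 0, -6],
  [0.0105, -0.015, 0, 0, 0, -5.4],
])

```text
time: 7.15
tool_pos: [0.4108, 0.2013, 0.2282]
tool_rot: [-0.001, 0.741, 0.672, -0.002]
contact_force: [-0.5, 0.0, -0.6]
gripper_width: 0.545
```

>>> send_rows([
  [0, 0, 0, 0, 0, 0],
  [0, 0, 0, 0, 0, 0],
])

```text
time: 7.4
tool_pos: [0.412, 0.2008, 0.2293]
tool_rot: [-0.0, 0.742, 0.67, -0.001]
contact_force: [0.2, -0.9, -1.2]
gripper_width: 0.544
```

```bash
python3 - <<'E'
from h import *
t=manip.grab_frame("top");s=manip.grab_frame("side")
cv2.imwrite("pics/s4.png",s);cv2.imwrite("pics/t4.png",t)
st()
crop(s,200,240,220,200,3,"pics/s4c.png");crop(t,100,190,200,160,4,"pics/t4c.png")
plan([.4131,.2024,.147],-5.8,4)
E
```

```text
t7.50 [0.4124 0.2007 0.2297] yaw -5.82 zax [-0.0009 -0.0005 -1.    ] F [-0.4679  0.0124 -1.317 ] w 0.546 q [ 0.2906 -0.3625  1.9856 -0.0002  1.5195  0.3922]
[[0.0004,0.0002,0.0207,-0.0,0.0,-0.0],[0.0005,0.0001,0.0207,-0.0,0.0,-0.0],[0.0004,0.0002,0.0207,-0.0,0.0,-0.0],[0.0005,0.0001,0.0206,-0.0,0.0,-0.0]]
```

View pics/s4c.png

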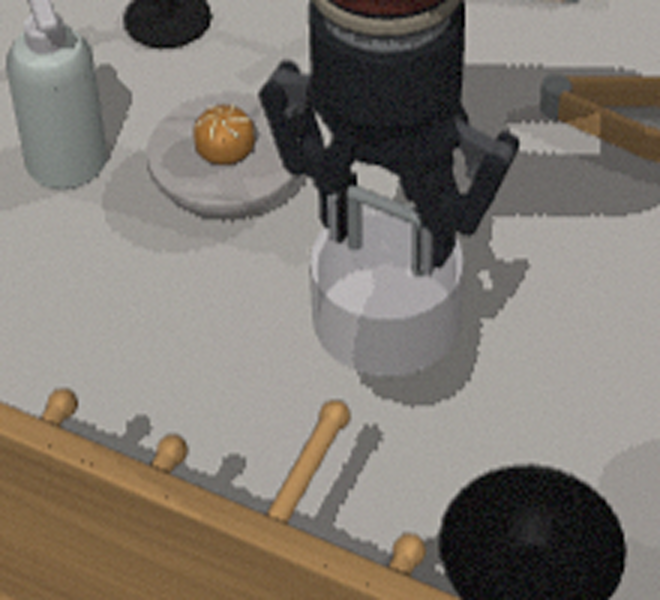

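View pics/t4c.png

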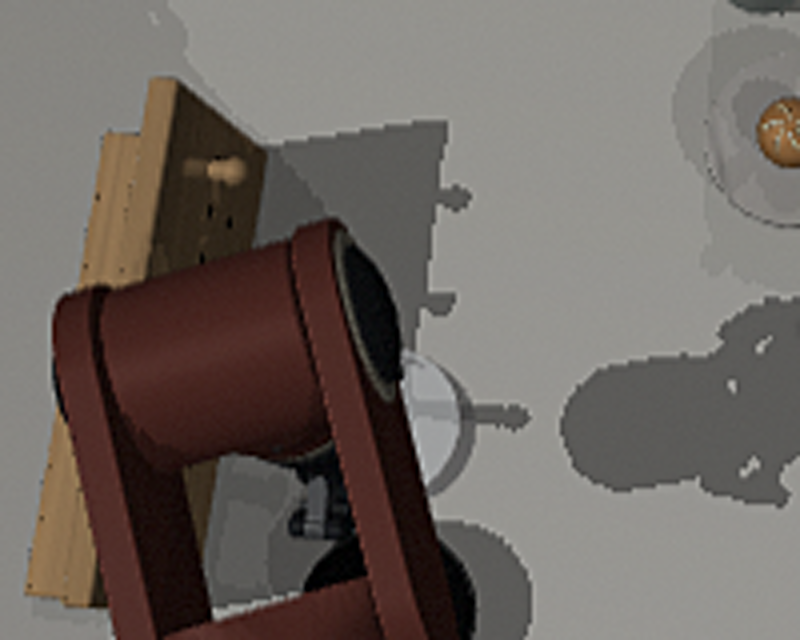

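```bash
python3 - <<'E'
from h import *
for d in (-.02,0,.02):
    a=np.radians(-5.8); X=np.array([.4120+d*np.cos(a),.2010+d*np.sin(a),.267]); p=proj("side",X); print(p,(p-[200,240])*3+1)
# bun from top & side
for z in (.051,): print(at_z("top",790/4+100,130/4+190,z),at_z("side",225/3+200,135/3+240,z))
E
```

```text
[340.8624 311.0449] [423.5873 214.1346]
[329.3579 307.0154] [389.0738 202.0462]
[318.0194 303.0441] [355.0582 190.1323]
[ 0.6145 -0.0106  0.051 ] [ 0.6113 -0.009   0.051 ]
```

>>> send_rows([
  [0.0005, 0, 0.02, 0, 0, 0],
  [0.0005, 0, 0.02, 0, 0, 0],
  [0.0005, 0, 0.02, 0, 0, 0],
  [0, 0, 0.013, 0, 0, 0],
  [0, 0, 0.008, 0, 0, 0],
  [0, 0, 0, 0, 0, 0],
])

```text
time: 8.25
tool_pos: [0.412, 0.2026, 0.1486]
tool_rot: [-0.0, 0.742, 0.671, -0.001]
contact_force: [-0.2, -0.1, -2.2]
gripper_width: 0.54
```

```bash
python3 - <<'E'
from h import *
s=manip.grab_frame("side")
st()
crop(s,240,290,150,130,5,"pics/s5c.png")
E
```

```text
t8.30 [0.4125 0.2027 0.1494] yaw -5.74 zax [ 0.0002  0.0001 -1.    ] F [ 0.2966  0.7991 -0.5938] w 0.544 q [ 0.2947 -0.2962  2.0704  0.      1.3672  0.3949]
```

View pics/s5c.png

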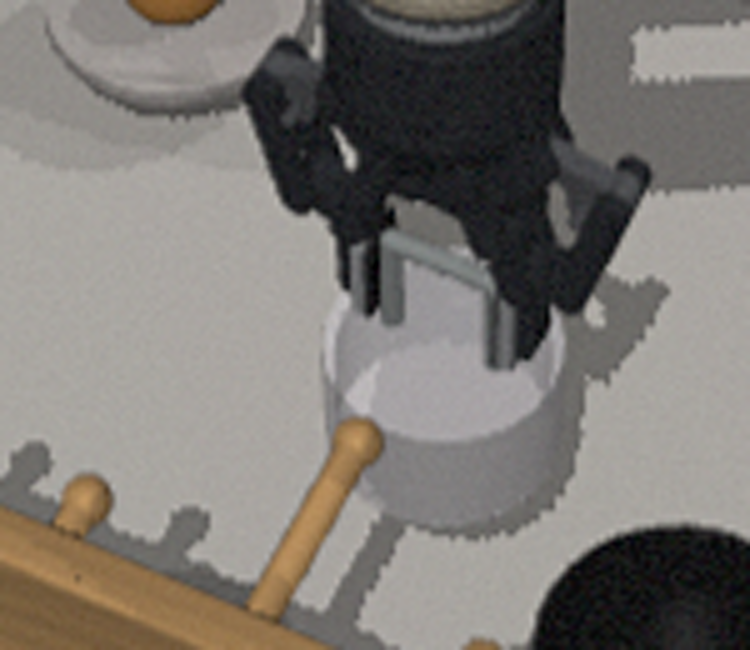

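```bash
python3 - <<'E'
from h import *
bar=at_z("side",440/5+240-.4,261/5+290-.4,.186); tip=at_z("side",357/5+240-.4,441/5+290-.4,.162)
out=np.array([-.1018,-.9948,0]);row=np.array([.9948,-.1018,0])
print(bar,tip,(bar-tip)@out,(bar-tip)@row)
E
```

```text
[0.4135 0.2055 0.186 ] [0.4205 0.2666 0.162 ] 0.06143490931898919 -0.0007240137554663532
```

>>> send_rows([
  [0.01, 0.0005, 0, 0, 0, 0],
  [0.013, 0, 0, 0, 0, 0],
  [0.013, 0, 0, 0, 0, 0],
  [0.013, 0, 0, 0, 0, 0],
  [0.01, 0, 0, 0, 0, 0],
])

```text
time: 8.93
tool_pos: [0.4188, 0.2624, 0.1493]
tool_rot: [-0.0, 0.741, 0.671, -0.0]
contact_force: [-0.2, 0.5, -0.8]
gripper_width: 0.542
```

>>> send_rows([
  [0.01, 0, 0, 0, 0, 0],
  [0.01, 0, 0, 0, 0, 0],
  [0.008, 0, 0, 0, 0, 0],
  [0.004, 0, 0, 0, 0, 0],
  [0, 0, 0, 0, 0, 0],
])

```text
time: 9.55
tool_pos: [0.422, 0.2933, 0.1493]
tool_rot: [0.0, 0.742, 0.671, -0.0]
contact_force: [-1.0, 0.1, -1.3]
gripper_width: 0.547
```

```bash
python3 - <<'E'
from h import *
s=manip.grab_frame("side")
st()
crop(s,220,290,150,130,5,"pics/s6c.png")
E
```

```text
t9.60 [0.4219 0.2931 0.1492] yaw -5.74 zax [-0.0002 -0.0003 -1.    ] F [-1.0234 -0.0311 -1.2476] w 0.548 q [ 0.4623 -0.151   1.9494 -0.0002  1.3435  0.5625]
```

View pics/s6c.png

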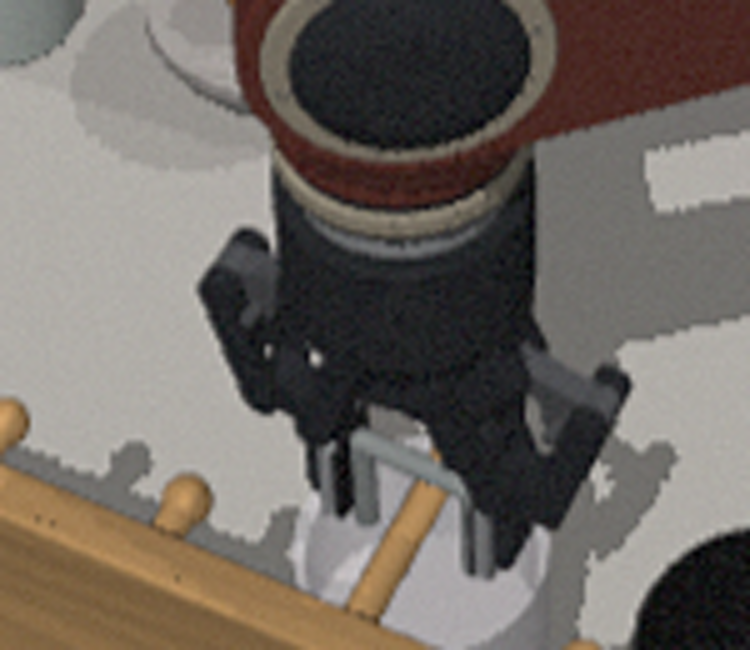

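>>> send_rows([
  [0, 0, 0.005, 0, 0, 0],
  [0, 0, 0.005, 0, 0, 0],
  [0, 0, 0.003, 0, 0, 0],
  [0, 0, 0.002, 0, 0, 0],
  [0, 0, 0, 0, 0, 0],
  [0, 0, 0, 0, 0, 0],
])

```text
time: 10.35
tool_pos: [0.4221, 0.2933, 0.1345]
tool_rot: [0.0, 0.742, 0.671, 0.0]
contact_force: [-0.5, 0.1, -1.6]
gripper_width: 0.541
```

>>> send_rows([
  [0, 0, 0.001, 0, 0, 0],
  [0, 0, 0.001, 0, 0, 0],
  [0, 0, 0, 0, 0, 0],
])

```text
time: 10.72
tool_pos: [0.4223, 0.2934, 0.1334]
tool_rot: [0.0, 0.742, 0.671, 0.0]
contact_force: [-2.0, -0.9, 4.7]
gripper_width: 0.542
```

```bash
python3 - <<'E'
from h import *
s=manip.grab_frame("side")
st()
crop(s,220,290,150,130,5,"pics/s7c.png")
E
```

```text
t10.78 [0.4223 0.2934 0.1334] yaw -5.74 zax [ 0.0008  0.0003 -1.    ] F [-2.1294 -1.4464  5.0651] w 0.544 q [ 0.4624 -0.1339  1.9618 -0.0001  1.3128  0.5625]
```

View pics/s7c.png

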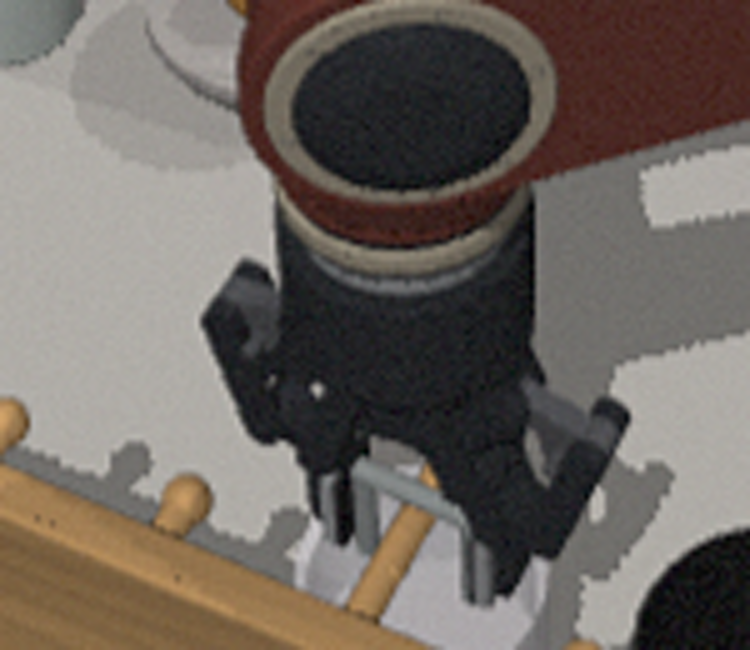

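>>> send_rows([
  [0, 0, 0, 0, 0, 0],
  [0, 0, 0, 0, 0, 0],
  [0, 0, 0, 0, 0, 0],
  [0, 0, 0, 0, 0, 0],
  [0, 0, 0, 0, 0, 0],
  [0, 0, 0, 0, 0, 0],
], grip=1)

```text
time: 11.52
tool_pos: [0.422, 0.2932, 0.1323]
tool_rot: [-0.0, 0.742, 0.671, 0.0]
contact_force: [1.2, -0.3, 0.7]
gripper_width: 0.997
```

```bash
python3 - <<'E'
from h import *
s=manip.grab_frame("side")
st()
crop(s,220,290,150,130,5,"pics/s8c.png")
E
```

```text
t11.57 [0.422  0.2932 0.1323] yaw -5.74 zax [ 0.0001 -0.     -1.    ] F [ 0.1913 -0.6052  0.0446] w 0.999 q [ 0.4623 -0.133   1.963  -0.      1.3115  0.5625]
```

View pics/s8c.png

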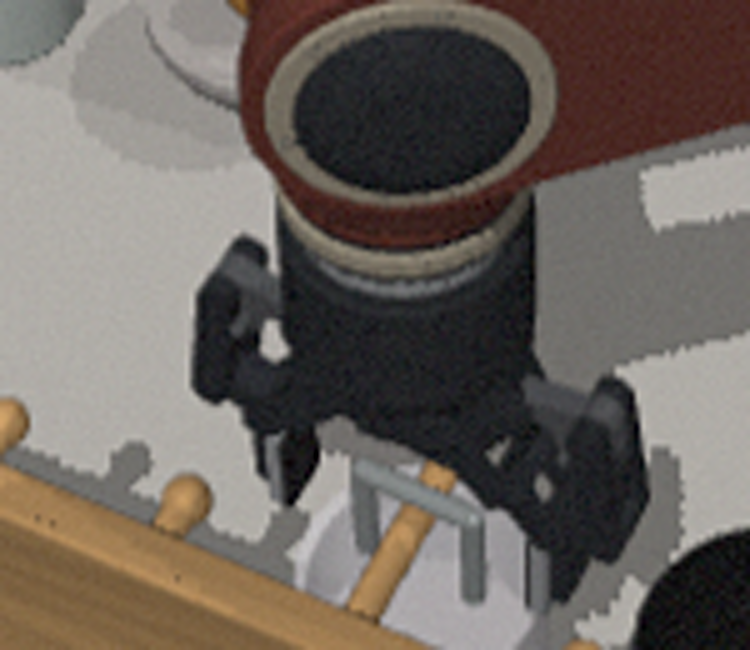

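>>> send_rows([
  [0, 0, -0.015, 0, 0, 0],
  [0, 0, -0.025, 0, 0, 0],
  [0, 0, -0.03, 0, 0, 0],
  [0, 0, -0.03, 0, 0, 0],
  [0, 0, -0.02, 0, 0, 0],
  [0, 0, 0, 0, 0, 0],
])

```text
time: 12.32
tool_pos: [0.4229, 0.2937, 0.2548]
tool_rot: [0.001, 0.742, 0.671, 0.002]
contact_force: [0.7, -0.4, 0.3]
gripper_width: 1.004
```

```bash
python3 - <<'E'
from h import *
s=manip.grab_frame("side")
st()
crop(s,220,290,150,130,5,"pics/s9c.png")
plan([.513,-.3105,.25],-95.8,20)
E
```

```text
t12.38 [0.4222 0.2933 0.2529] yaw -5.74 zax [ 0.0011  0.0006 -1.    ] F [ 0.3399 -0.2844 -1.4604] w 1.001 q [ 0.4623 -0.2297  1.8419  0.      1.5282  0.5625]
[[-0.0296,0.0075,0.0001,0.0,-0.0,4.5],[-0.0289,0.0099,0.0002,0.0,-0.0,4.5],[-0.028,0.012,0.0001,0.0,-0.0,4.5],[-0.027,0.0143,0.0001,0.0,-0.0,4.5],[-0.0258,0.0163,0.0002,0.0,-0.0,4.5],[-0.0245,0.0183,0.0001,0.0,-0.0,4.5],[-0.0229,0.0201,0.0001,-0.0,-0.0,4.5],[-0.0213,0.0219,0.0002,-0.0,-0.0,4.5]]
[[-0.0195,0.0235,0.0001,-0.0,-0.0,4.5],[-0.0176,0.0249,0.0001,-0.0,-0.0,4.5],[-0.0156,0.0263,0.0001,-0.0,-0.0,4.5],[-0.0135,0.0274,0.0002,-0.0,-0.0,4.5],[-0.0113,0.0283,0.0001,-0.0,-0.0,4.5],[-0.009,0.0292,0.0001,-0.0,-0.1,4.5],[-0.0067,0.0298,0.0002,-0.0,0.0,4.5],[-0.0044,0.0302,0.0001,-0.0,0.0,4.5]]
[[-0.002,0.0305,0.0002,-0.0,0.0,4.6],[0.0005,0.0305,0.0001,0.0,0.0,4.5],[0.0029,0.0304,0.0002,0.0,0.0,4.5],[0.0052,0.0301,0.0001,0.0,0.0,4.5]]
```

View pics/s9c.png

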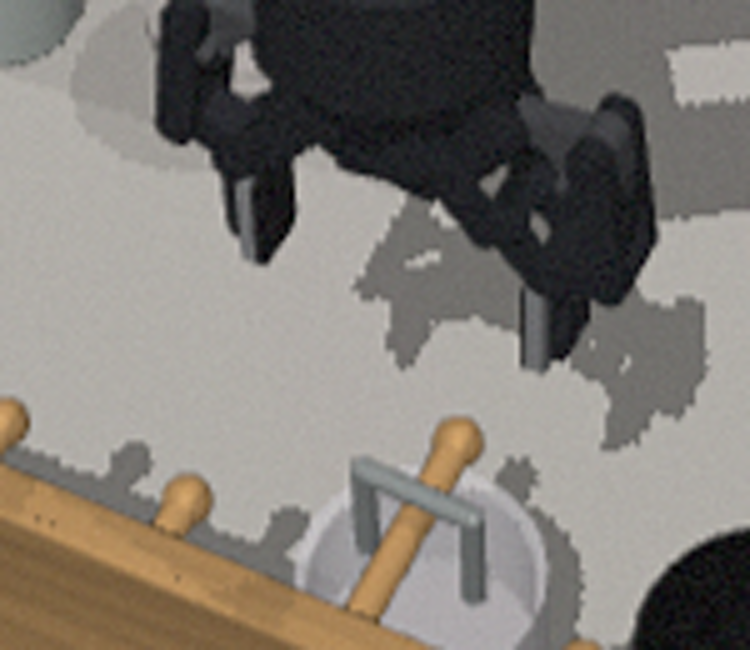

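The cover hangs on the long peg, with its bar at (415,490) in the crop and the peg ball at (457,438). The gripper is clear of it, so on to the tongs.

>>> send_rows([
  [-0.0296, 0.0075, 0, 0, 0, 4.5],
  [-0.029, 0.01, 0, 0, 0, 4.5],
  [-0.028, 0.012, 0, 0, 0, 4.5],
  [-0.027, 0.0143, 0, 0, 0, 4.5],
  [-0.0258, 0.0163, 0, 0, 0, 4.5],
  [-0.0245, 0.0183, 0, 0, 0, 4.5],
  [-0.023, 0.02, 0, 0, 0, 4.5],
  [-0.0213, 0.022, 0, 0, 0, 4.5],
])

```text
time: 13.38
tool_pos: [0.4575, 0.0505, 0.2502]
tool_rot: [-0.001, 0.913, 0.408, -0.001]
contact_force: [0.9, 0.7, -0.5]
gripper_width: 0.999
```

>>> send_rows([
  [-0.0195, 0.0235, 0, 0, 0, 4.5],
  [-0.0176, 0.025, 0, 0, 0, 4.5],
  [-0.0156, 0.0263, 0, 0, 0, 4.5],
  [-0.0135, 0.0274, 0, 0, 0, 4.5],
  [-0.0113, 0.0283, 0, 0, 0, 4.5],
  [-0.009, 0.029, 0, 0, 0, 4.5],
  [-0.0067, 0.03, 0, 0, 0, 4.5],
  [-0.0044, 0.03, 0, 0, 0, 4.5],
])

```text
time: 14.38
tool_pos: [0.4939, -0.1905, 0.2501]
tool_rot: [-0.001, 0.994, 0.105, -0.001]
contact_force: [0.9, 0.2, -0.8]
gripper_width: 1.003
```

>>> send_rows([
  [-0.002, 0.0305, 0, 0, 0, 4.5],
  [0.0005, 0.0305, 0, 0, 0, 4.5],
  [0.003, 0.0304, 0, 0, 0, 4.5],
  [0.005, 0.03, 0, 0, 0, 4.5],
  [0, 0, 0, 0, 0, 0],
  [0, 0, 0, 0, 0, 0],
])

```text
time: 15.12
tool_pos: [0.5123, -0.3098, 0.2507]
tool_rot: [-0.001, 0.999, -0.05, -0.001]
contact_force: [-0.0, -0.3, -0.0]
gripper_width: 0.999
```

```bash
python3 - <<'E'
from h import *
s=manip.grab_frame("side");t=manip.grab_frame("top")
st()
crop(t,255,190,60,60,9,"pics/t10bun.png"); crop(s,220,240,100,90,7,"pics/s10bun.png"); cv2.imwrite("pics/s10.png",s); cv2.imwrite("pics/t10.png",t)
plan([.513,-.3105,.05],-95.8,8)
E
```

```text
t15.22 [ 0.5126 -0.3096  0.2516] yaw -95.67 zax [-0.0009  0.001  -1.    ] F [ 0.1046  0.0491 -1.2342] w 0.999 q [-0.6677 -0.0193  1.652   0.0002  1.5102  1.0021]
[[0.0001,0.0001,0.0252,-0.0,0.0,0.0],[0.0001,0.0002,0.0252,-0.0,0.0,0.0],[0.0001,0.0001,0.0252,-0.0,0.0,0.0],[0.0,0.0001,0.0252,-0.0,0.0,0.1],[0.0001,0.0002,0.0252,-0.0,0.0,-0.0],[0.0001,0.0001,0.0252,-0.0,0.0,-0.0],[0.0001,0.0001,0.0252,-0.0,0.1,0.0],[0.0,0.0002,0.0252,-0.1,-0.0,0.0]]
```

View pics/s10.png

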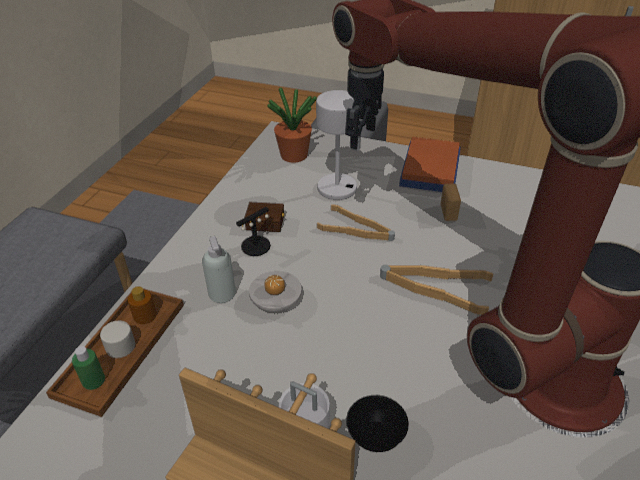

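View pics/t10.png

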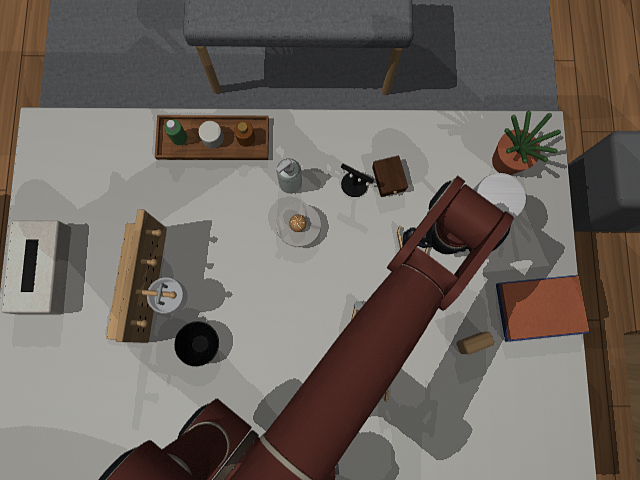

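View pics/t10bun.png

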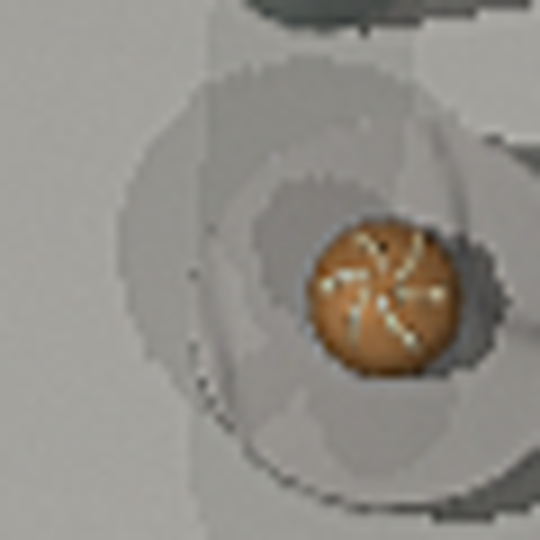

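View pics/s10bun.png

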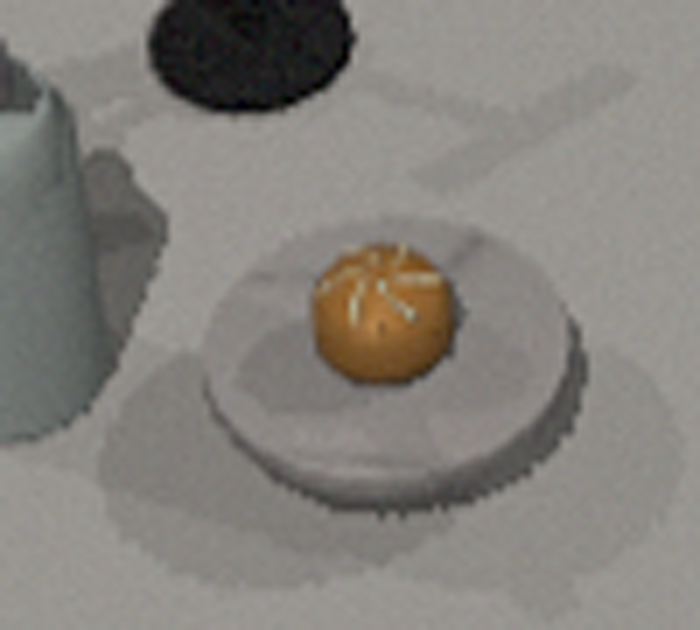

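```bash
python3 - <<'E'
from h import *
for z in (.3,.4,.45,.5): print(z,[at_z("top",*p,z)[:2] for p in ((460,180),(510,222),(450,302),(475,205))])
print(tri((344,25),(445,190)))
T=lambda x,y,o,s:(x/s+o[0]-.5+.5/s, y/s+o[1]-.5+.5/s)
b=T(386,298,(255,190),9);a=T(384,312,(220,240),7)
print(tri(a,b),at_z("top",*b,.052),at_z("side",*a,.052))
s=cv2.imread("pics/s10.png");crop(s,310,0,150,200,3,"pics/s10l.png")
E
```

```text
0.3 [array([ 0.6496, -0.3624]), array([ 0.5585, -0.4631]), array([ 0.3913, -0.3294]), array([ 0.5949, -0.3914])]
0.4 [array([ 0.6174, -0.334 ]), array([ 0.5347, -0.4255]), array([ 0.3829, -0.304 ]), array([ 0.5678, -0.3604])]
0.45 [array([ 0.6013, -0.3198]), array([ 0.5228, -0.4067]), array([ 0.3787, -0.2914]), array([ 0.5542, -0.3449])]
0.5 [array([ 0.5852, -0.3056]), array([ 0.5109, -0.3878]), array([ 0.3744, -0.2787]), array([ 0.5406, -0.3293])]
(array([ 0.5537, -0.2723,  0.5288]), array([-2.0067, -0.515 ]), array([0.6137, 2.7769]))
(array([ 0.6136, -0.0105,  0.0515]), array([-0.1218, -0.0302]), array([0.0285, 0.1243])) [ 0.6138 -0.0105  0.052 ] [ 0.6131 -0.0101  0.052 ]
```

View pics/s10l.png

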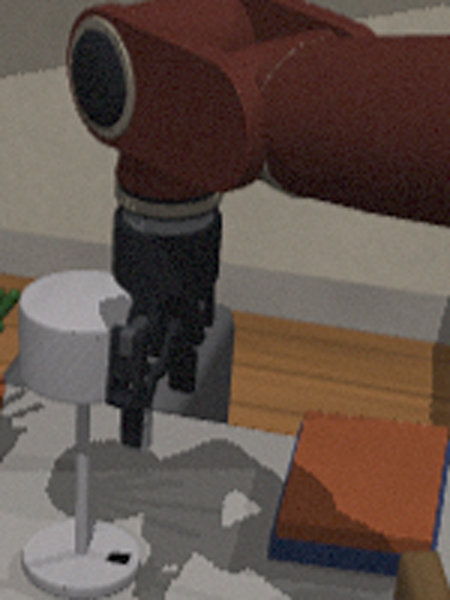

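>>> send_rows([
  [0, 0, 0.045, 0, 0, 0.1],
  [0, 0, 0.045, 0, 0, 0],
  [0, 0.0005, 0.045, 0, 0, 0],
  [0, 0.0005, 0.04, 0, 0, 0],
  [0, 0, 0.03, 0, 0, 0],
  [0, 0, 0.015, 0, 0, 0],
  [0, 0, 0, 0, 0, 0],
  [0, 0, 0, 0, 0, 0],
])

```text
time: 16.23
tool_pos: [0.5138, -0.3122, 0.0341]
tool_rot: [0.001, 0.999, -0.051, 0.001]
contact_force: [0.8, 0.7, 0.3]
gripper_width: 1.0
```

```bash
python3 - <<'E'
from h import *
s=manip.grab_frame("side")
st()
crop(s,280,120,160,140,4.5,"pics/s11.png")
E
```

```text
t16.27 [ 0.5139 -0.3124  0.0343] yaw -95.83 zax [ 0.0026 -0.0021 -1.    ] F [ 0.3133 -0.6697 -0.4344] w 0.998 q [-0.6699  0.1942  1.8092  0.      1.1348  1.0026]
```

View pics/s11.png

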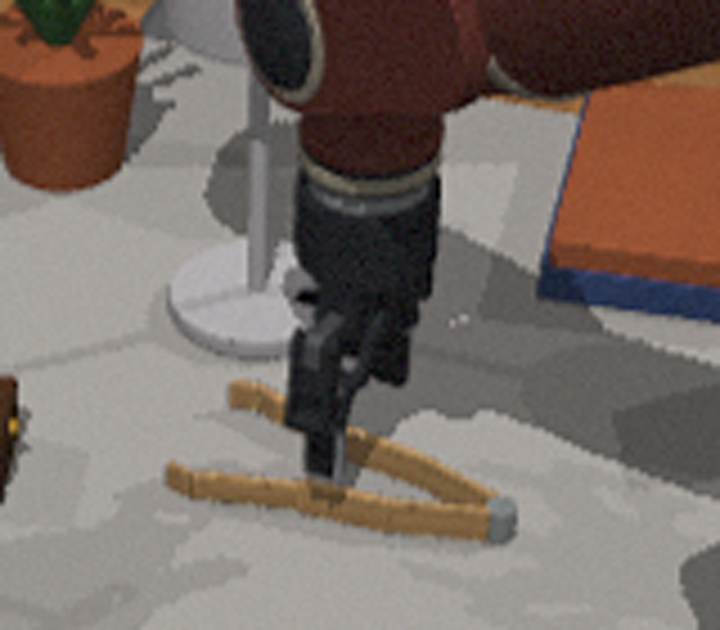

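>>> send_rows([
  [0, -0.001, 0.012, 0, 0, 0],
  [0, 0, 0.012, 0, 0, 0],
  [0, 0, 0.007, 0, 0, 0],
  [0, 0, 0.003, 0, 0, 0],
  [0, 0, 0, 0, 0, 0],
  [0, 0, 0, 0, 0, 0],
])

```text
time: 17.02
tool_pos: [0.5131, -0.3108, -0.0013]
tool_rot: [0.0, 0.999, -0.051, 0.0]
contact_force: [0.5, 0.0, 0.7]
gripper_width: 0.999
```

```bash
python3 - <<'E'
from h import *
s=manip.grab_frame("side")
st()
crop(s,280,120,160,140,4.5,"pics/s12.png")
E
```

```text
t17.07 [ 0.5131 -0.3108 -0.0013] yaw -95.84 zax [ 0.0006 -0.0005 -1.    ] F [-0.6653 -0.2327  0.0549] w 0.996 q [-0.6686  0.2451  1.8196 -0.      1.0761  1.004 ]
```

View pics/s12.png

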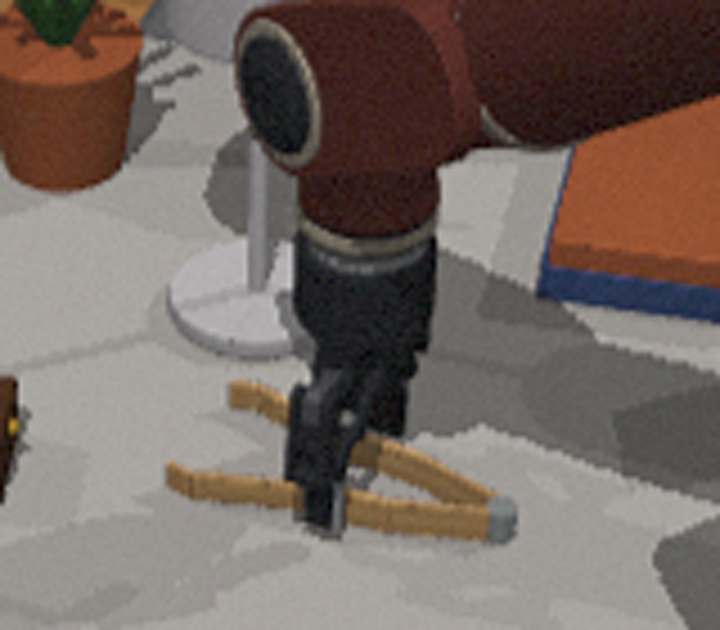

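>>> send_rows([
  [0, 0, 0, 0, 0, 0],
  [0, 0, 0, 0, 0, 0],
  [0, 0, 0, 0, 0, 0],
  [0, 0, 0, 0, 0, 0],
  [0, 0, 0, 0, 0, 0],
], grip=0.58)

```text
time: 17.7
tool_pos: [0.5139, -0.3114, -0.0]
tool_rot: [0.001, 0.999, -0.051, 0.001]
contact_force: [-0.5, 0.7, 5.4]
gripper_width: 0.581
```

```bash
python3 - <<'E'
from h import *
s=manip.grab_frame("side")
st()
crop(s,280,120,160,140,4.5,"pics/s13.png")
E
```

```text
t17.75 [ 0.5139 -0.3114 -0.0001] yaw -95.84 zax [ 0.0021 -0.0015 -1.    ] F [-0.6573  0.5377  4.767 ] w 0.582 q [-0.6686  0.2442  1.8184  0.0001  1.0765  1.004 ]
```

View pics/s13.png

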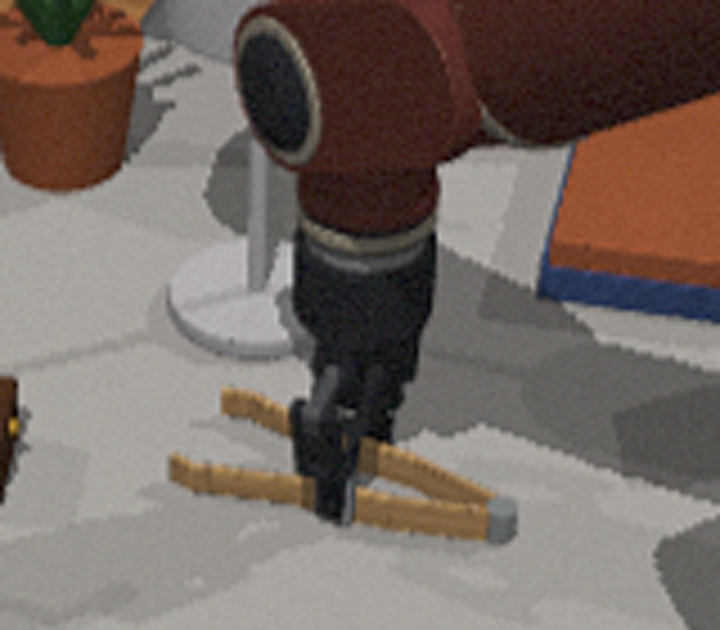

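>>> send_rows([
  [0, 0, -0.005, 0, 0, 0],
  [0, 0, -0.01, 0, 0, 0],
  [0, 0, -0.02, 0, 0, 0],
  [0, 0, -0.025, 0, 0, 0],
  [0, 0, -0.025, 0, 0, 0],
  [0, 0, -0.025, 0, 0, 0],
  [0, 0, -0.01, 0, 0, 0],
  [0, 0, 0, 0, 0, 0],
])

```text
time: 18.75
tool_pos: [0.5133, -0.311, 0.1196]
tool_rot: [0.001, 0.999, -0.051, 0.001]
contact_force: [0.1, 0.1, -0.9]
gripper_width: 0.58
```

```bash
python3 - <<'E'
from h import *
s=manip.grab_frame("side");t=manip.grab_frame("top")
st()
crop(s,280,60,160,170,3.5,"pics/s14.png");crop(t,340,170,180,160,4,"pics/t14.png")
E
```

```text
t18.85 [ 0.5123 -0.3102  0.1174] yaw -95.84 zax [-0.0012  0.001  -1.    ] F [-0.8435  0.5899 -0.9083] w 0.582 q [-0.6687  0.0881  1.7723 -0.      1.2828  1.0041]
```

View pics/s14.png

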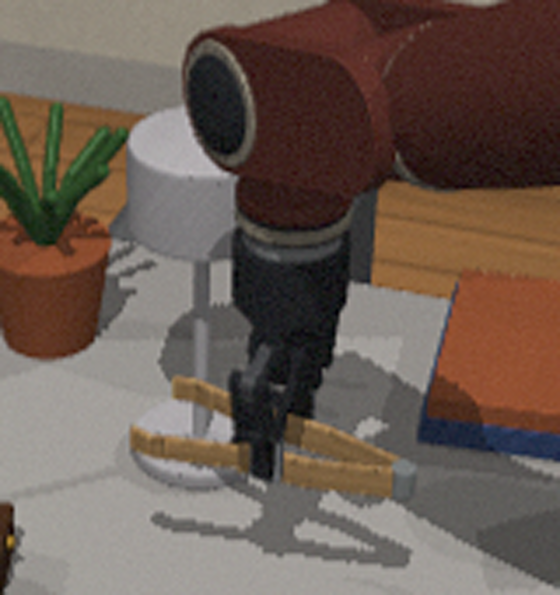

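View pics/t14.png

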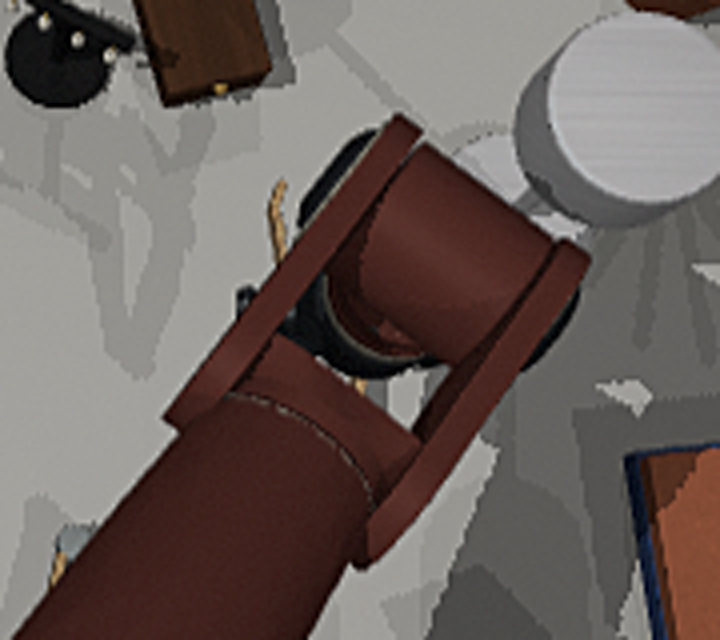

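```bash
python3 - <<'E'
from h import *
f=lambda X:(proj("side",X)-[280,60])*3.5+1.25
a=np.radians(-5.8);ex=np.array([np.cos(a),np.sin(a)]);ey=np.array([-ex[1],ex[0]])
h=np.array([.513,-.3107])-.085*ex
for lift in (.117,.12,.123):
  for x,y,z in ((0,0,.022),(0,0,0),(.184,.037,.02),(.184,.037,.002),(.184,-.037,.02)): 
    p=h+x*ex+y*ey; print(lift,(x,y,z),f([p[0],p[1],z+lift]))
E
python3 - <<'E'
import cv2
i=cv2.imread('pics/s14.png');cv2.imwrite('pics/s14b.png',cv2.resize(i[350:530,100:440],None,fx=2.2,fy=2.2,interpolation=cv2.INTER_CUBIC))
E
```

```text
0.117 (0, 0, 0.022) [401.9954 467.2087]
0.117 (0, 0, 0) [399.6078 493.6445]
0.117 (0.184, 0.037, 0.02) [130.42   431.1213]
0.117 (0.184, 0.037, 0.002) [130.7827 452.5053]
0.117 (0.184, -0.037, 0.02) [176.3591 376.5783]
0.12 (0, 0, 0.022) [402.3249 463.5605]
0.12 (0, 0, 0) [399.9304 490.0722]
0.12 (0.184, 0.037, 0.02) [130.359  427.5222]
0.12 (0.184, 0.037, 0.002) [130.7227 448.9661]
0.12 (0.184, -0.037, 0.02) [176.3624 373.028 ]
0.123 (0, 0, 0.022) [402.6554 459.9016]
0.123 (0, 0, 0) [400.254  486.4898]
0.123 (0.184, 0.037, 0.02) [130.2978 423.913 ]
0.123 (0.184, 0.037, 0.002) [130.6625 445.4171]
0.123 (0.184, -0.037, 0.02) [176.3658 369.468 ]
```

View pics/s14b.png

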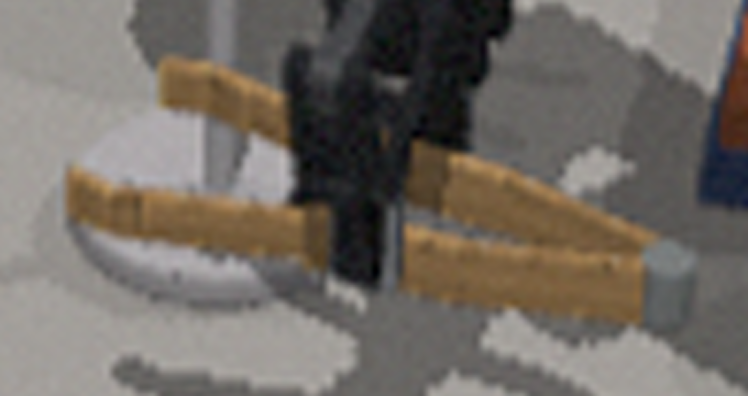

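>>> send_rows([
  [-0.001, -0.015, 0, 0, 0, 0],
  [-0.001, -0.03, 0, 0, 0, 0],
  [-0.001, -0.035, 0, 0, 0, 0],
  [-0.001, -0.035, 0, 0, 0, 0],
  [-0.001, -0.035, 0, 0, 0, 0],
  [-0.001, -0.035, 0, 0, 0, 0],
  [-0.001, -0.035, 0, 0, 0, 0],
  [-0.001, -0.035, 0, 0, 0, 0],
])

```text
time: 19.85
tool_pos: [0.5298, -0.0539, 0.1172]
tool_rot: [-0.0, 0.999, -0.051, -0.001]
contact_force: [0.5, -0.1, -0.2]
gripper_width: 0.581
```

>>> send_rows([
  [-0.002, -0.03, 0, 0, 0, 0],
  [-0.002, -0.02, 0, 0, 0, 0],
  [0, -0.004, 0, 0, 0, 0],
  [0, 0, 0, 0, 0, 0],
  [0, 0, 0, 0, 0, 0],
])

```text
time: 20.48
tool_pos: [0.5322, -0.0025, 0.1181]
tool_rot: [0.0, 0.999, -0.051, -0.0]
contact_force: [0.1, -0.3, -1.6]
gripper_width: 0.583
```

```bash
python3 - <<'E'
from h import *
s=manip.grab_frame("side");t=manip.grab_frame("top")
st()
crop(s,200,160,180,160,4,"pics/s15.png");crop(t,230,150,150,150,4,"pics/t15.png")
plan([.532,-.0022,.09],-95.8,2)
E
```

```text
t20.57 [ 0.5323 -0.0026  0.1183] yaw -95.90 zax [-0.0001 -0.0001 -1.    ] F [ 0.0724  0.8432 -0.2773] w 0.585 q [-0.1448 -0.0708  1.9306 -0.0001  1.2819  1.529 ]
[[-0.0002,-0.0002,0.0141,0.0,0.0,-0.1],[-0.0002,-0.0002,0.0142,0.0,0.0,-0.0]]
```

View pics/s15.png

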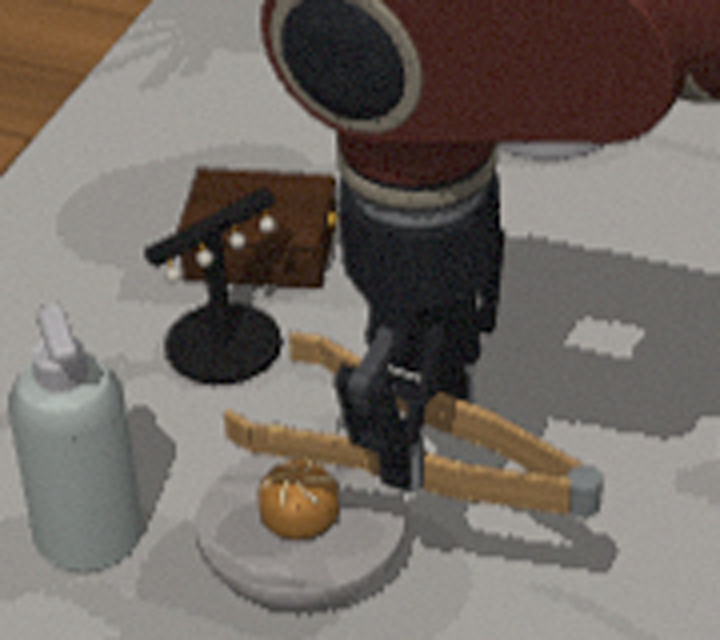

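View pics/t15.png

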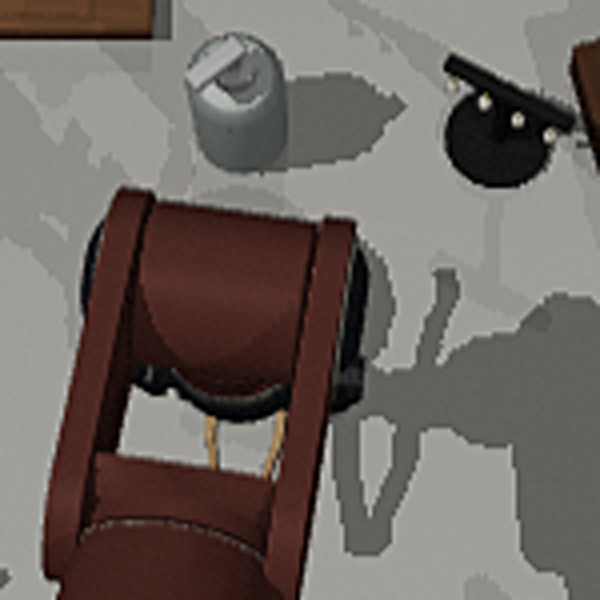

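```bash
python3 - <<'E'
from h import *
f=lambda X:(proj("side",X)-[200,160])*4+1.5
a=np.radians(-5.8);ex=np.array([np.cos(a),np.sin(a)]);ey=np.array([-ex[1],ex[0]])
h=np.array([.532,-.0023])-.085*ex
for x,y,z in ((0,0,.022),(.184,.037,.02),(.184,.037,.002),(.184,-.037,.02),(.184,-.037,.002)): 
    p=h+x*ex+y*ey; print((x,y,z),f([p[0],p[1],z+.12]))
print(h+.167*ex)
E
python3 - <<'E'
import cv2
i=cv2.imread('pics/s15.png');cv2.imwrite('pics/s15b.png',cv2.resize(i[310:550,200:620],None,fx=1.8,fy=1.8,interpolation=cv2.INTER_CUBIC))
E
```

```text
(0, 0, 0.022) [582.8073 470.6083]
(0.184, 0.037, 0.02) [223.3631 411.1546]
(0.184, 0.037, 0.002) [226.2649 436.7865]
(0.184, -0.037, 0.02) [294.6716 325.4298]
(0.184, -0.037, 0.002) [296.7859 350.8572]
[ 0.6136 -0.0106]
```

View pics/s15b.png

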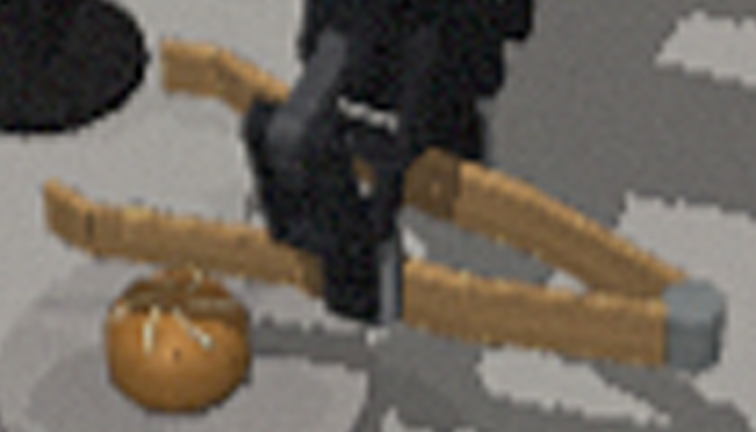

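>>> send_rows([
  [0, 0, 0.015, 0, 0, 0],
  [0, 0, 0.02, 0, 0, 0],
  [0, 0, 0.015, 0, 0, 0],
  [0, 0, 0.012, 0, 0, 0],
  [0, 0, 0.009, 0, 0, 0],
  [0, 0, 0.005, 0, 0, 0],
  [0, 0, 0, 0, 0, 0],
  [0, 0, 0, 0, 0, 0],
])

```text
time: 21.58
tool_pos: [0.5328, -0.002, 0.0429]
tool_rot: [0.0, 0.999, -0.051, 0.001]
contact_force: [0.1, -0.1, -1.4]
gripper_width: 0.58
```

```bash
python3 - <<'E'
from h import *
s=manip.grab_frame("side")
st()
crop(s,220,220,140,110,5.4,"pics/s16.png")
E
```

```text
t21.62 [ 0.5328 -0.002   0.0429] yaw -95.84 zax [ 0.0012 -0.0002 -1.    ] F [ 0.5606 -0.0027 -1.1721] w 0.584 q [-0.1435  0.0309  1.9709  0.      1.1386  1.5291]
```

View pics/s16.png

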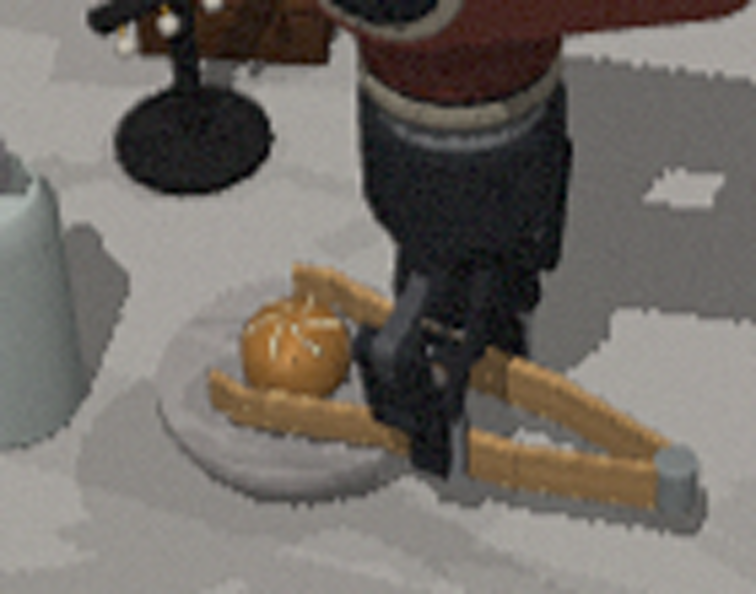

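>>> send_rows([
  [0, 0, 0.002, 0, 0, 0],
  [0, 0, 0, 0, 0, 0],
], grip=0.5)

```text
time: 21.88
tool_pos: [0.5323, -0.002, 0.0403]
tool_rot: [-0.0, 0.999, -0.051, -0.0]
contact_force: [0.0, -0.4, -0.3]
gripper_width: 0.501
```

>>> send_rows([
  [0, 0, 0, 0, 0, 0],
  [0, 0, 0, 0, 0, 0],
  [0, 0, 0, 0, 0, 0],
  [0, 0, 0, 0, 0, 0],
  [0, 0, 0, 0, 0, 0],
  [0, 0, 0, 0, 0, 0],
], grip=0.33)

```text
time: 22.62
tool_pos: [0.5324, -0.002, 0.0404]
tool_rot: [0.0, 0.999, -0.051, 0.0]
contact_force: [-0.9, -0.9, 0.7]
gripper_width: 0.408
```

```bash
python3 - <<'E'
from h import *
s=manip.grab_frame("side")
st()
crop(s,220,220,140,110,5.4,"pics/s17.png")
E
```

```text
t22.68 [ 0.5324 -0.002   0.0404] yaw -95.84 zax [ 0.0001 -0.     -1.    ] F [-1.5182 -0.4193  1.002 ] w 0.408 q [-0.1436  0.0345  1.9722  0.      1.1348  1.5292]
```

View pics/s17.png

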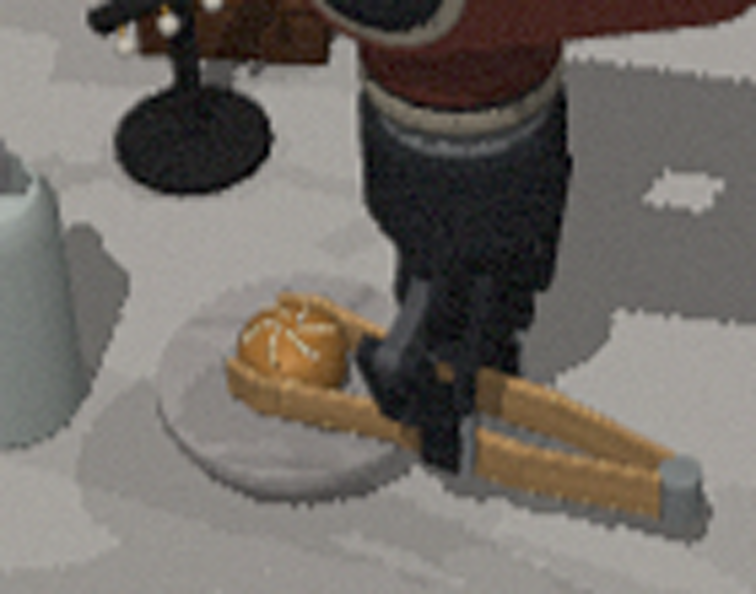

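>>> send_rows([
  [0, 0, -0.004, 0, 0, 0],
  [0, 0, -0.01, 0, 0, 0],
  [0, 0, -0.018, 0, 0, 0],
  [0, 0, -0.022, 0, 0, 0],
  [0, 0, -0.022, 0, 0, 0],
  [0, 0, -0.02, 0, 0, 0],
  [0, 0, -0.014, 0, 0, 0],
  [0, 0, -0.006, 0, 0, 0],
])

```text
time: 23.68
tool_pos: [0.5328, -0.002, 0.1576]
tool_rot: [0.0, 0.999, -0.051, 0.001]
contact_force: [0.2, -0.4, -1.7]
gripper_width: 0.41
```

>>> send_rows([
  [0, 0, 0, 0, 0, 0],
  [0, 0, 0, 0, 0, 0],
  [0, 0, 0, 0, 0, 0],
  [0, 0, 0, 0, 0, 0],
  [0, 0, 0, 0, 0, 0],
  [0, 0, 0, 0, 0, 0],
])

```text
time: 24.42
tool_pos: [0.5323, -0.002, 0.1563]
tool_rot: [-0.0, 0.999, -0.051, -0.0]
contact_force: [0.0, -0.1, -1.0]
gripper_width: 0.411
```

```bash
python3 - <<'E'
from h import *
s=manip.grab_frame("side")
st()
crop(s,180,150,200,270,2.2,"pics/s18.png"); crop(s,220,170,140,110,5.4,"pics/s18b.png")
E
```

```text
t24.48 [ 0.5323 -0.002   0.1563] yaw -95.84 zax [-0.  0. -1.] F [ 0.9499  0.726  -1.19  ] w 0.409 q [-0.1436 -0.1113  1.9012  0.      1.3518  1.5291]
```

View pics/s18.png

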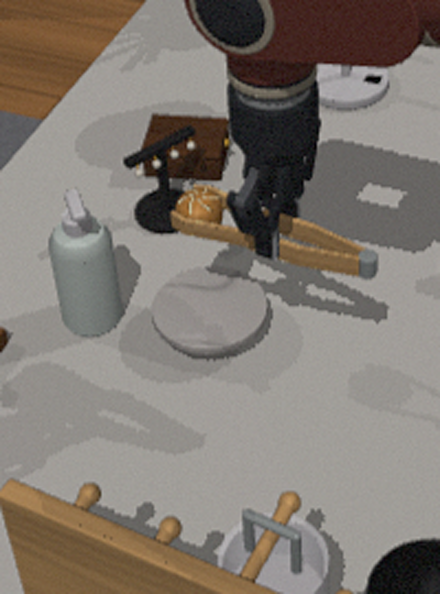

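View pics/s18b.png

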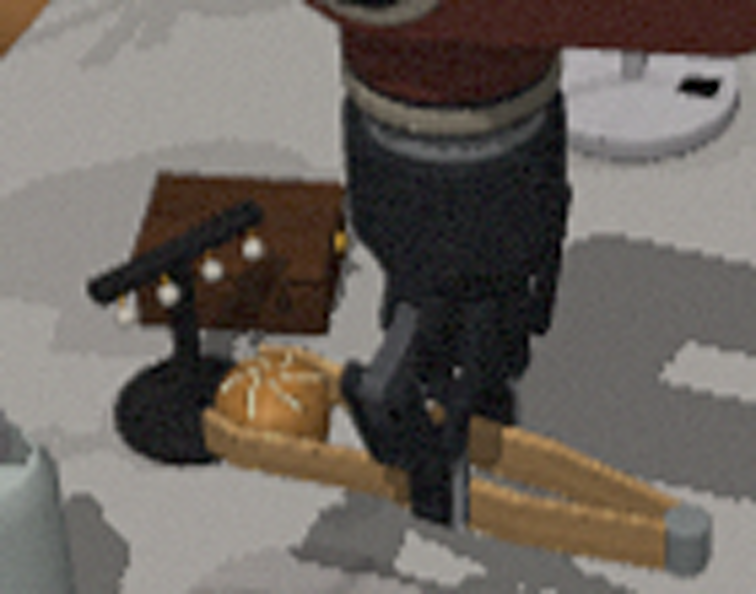

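```bash
python3 - <<'E'
from h import *
print(manip.job_done()); st()
E
```

```text
the job is handed in; nothing more can be done
None
the job is handed in; nothing more can be done
```

The cover is hanging on the long peg and the bun is up in the tongs. I handed the job in at about 24.5 s of the 54 s; no verdict is reported.

- **Cover:** I gripped it by its loop, turned it about 95° and threaded it over the peg. I set it down about 59 mm out from the board and let go. The last side picture still shows it hanging by the loop, clear of the gripper.
- **Tongs:** I picked up the smaller pair by the flats. They stayed level when lifted.
- **Bun:** The jaws closed on it and the fingers stopped at an opening of 0.41. I lifted it about 116 mm, which puts its centre about 13 cm above the stand top. About 0.75 s after the lift it was still seated in the jaws, with the opening steady and no unexpected force reading.
- **Other things:** In every picture the gripper stayed off the bun, and the bystanders looked unmoved.

No check failed or disagreed. The hold and bystander checks are by eye: after the lift I did not measure the bun-to-jaw distances or the bystanders' positions, and the last pictures were from the side camera only.

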